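# Move the row of owls to the oak ledge in reverse order

### The job

Move the four painted owls from their coasters on the dark walnut ledge to the pale oak ledge, one to each grey felt pad, in reverse order as seen from the robot's side: the owl that is leftmost now ends up rightmost, and so on along the row. Stand each owl upright in the middle of its pad, set down gently rather than dropped, and let none topple.

Things in the scene. Friction and masses are not known exactly. Their poses are not given: they have to be found in the camera images.
- red_owl_mid (a point): centre (half-way up, on the axis) of the loose red painted wooden owl: a turned round figure 85 mm tall with a straight round belly 42 mm across from 18 mm below to 15 mm above this centre, on a plain wooden foot 48 mm across and 9 mm thick; about 90 g; z is up its axis, its white eyes look to its own -x. It starts upright on the red coaster; its underside is 42.5 mm below this point
- blue_owl_mid (a point): centre (half-way up, on the axis) of the loose blue painted wooden owl: a turned round figure 85 mm tall with a straight round belly 42 mm across from 18 mm below to 15 mm above this centre, on a plain wooden foot 48 mm across and 9 mm thick; about 90 g; z is up its axis, its white eyes look to its own -x. It starts upright on the blue coaster; its underside is 42.5 mm below this point
- yellow_owl_mid (a point): centre (half-way up, on the axis) of the loose yellow painted wooden owl: a turned round figure 85 mm tall with a straight round belly 42 mm across from 18 mm below to 15 mm above this centre, on a plain wooden foot 48 mm across and 9 mm thick; about 90 g; z is up its axis, its white eyes look to its own -x. It starts upright on the yellow coaster; its underside is 42.5 mm below this point
- green_owl_mid (a point): centre (half-way up, on the axis) of the loose green painted wooden owl: a turned round figure 85 mm tall with a straight round belly 42 mm across from 18 mm below to 15 mm above this centre, on a plain wooden foot 48 mm across and 9 mm thick; about 90 g; z is up its axis, its white eyes look to its own -x. It starts upright on the green coaster; its underside is 42.5 mm below this point
- red_coaster: flat round red coaster, 62 mm across and 5 mm thick, fixed on the dark walnut ledge; origin at the centre of its underside (16 mm above the shelf top), z up, x across the ledge (away from the robot's side), y along the row to the left. The four coasters stand in one straight row 80 mm apart, in any colour order; they stay where they are, so they still show the first order
- blue_coaster: flat round blue coaster, 62 mm across and 5 mm thick, fixed on the dark walnut ledge; origin at the centre of its underside (16 mm above the shelf top), z up, x across the ledge (away from the robot's side), y along the row to the left. The four coasters stand in one straight row 80 mm apart, in any colour order; they stay where they are, so they still show the first order
- yellow_coaster: flat round yellow coaster, 62 mm across and 5 mm thick, fixed on the dark walnut ledge; origin at the centre of its underside (16 mm above the shelf top), z up, x across the ledge (away from the robot's side), y along the row to the left. The four coasters stand in one straight row 80 mm apart, in any colour order; they stay where they are, so they still show the first order
- green_coaster: flat round green coaster, 62 mm across and 5 mm thick, fixed on the dark walnut ledge; origin at the centre of its underside (16 mm above the shelf top), z up, x across the ledge (away from the robot's side), y along the row to the left. The four coasters stand in one straight row 80 mm apart, in any colour order; they stay where they are, so they still show the first order
- oak_ledge: the empty pale oak ledge, fixed, 90 x 340 x 16 mm; origin at the centre of its underside on the shelf top (z = 0), z up, x across it (away from the robot's side), y along it to the left. Four flush grey felt pads, 56 mm across, lie on its top (16 mm up) at y = +120, +40, -40 and -120 mm, x = 0; low ribs 6 mm wide and 8 mm high stand between the pads and at both ends (y = 0, +-80, +-160 mm). It may stand left or right of the walnut ledge, turned by up to 0.3 rad
- walnut_ledge: the dark walnut ledge that carries the coasters, fixed, 90 x 340 x 16 mm; origin at the centre of its underside on the shelf top (z = 0), z up, x across it (away from the robot's side), y along it to the left; the coasters' centres lie at y = +120, +40, -40 and -120 mm, x = 0, on its top. Turned by up to 0.3 rad

How it is judged:
By the outcome, as a careful person would: the job done as asked, in the order asked, and still so for the second after the job is handed in, with the robot touching nothing.
It also fails if it takes over 115 s, if anything falls off the work surface, if the arm or the gripper's body presses on something with over 40 N, if the wrist force passes 120 N, or if a joint passes its speed limit or range.

### The arm

A 6-joint arm with a two-finger parallel gripper is mounted at the origin on the work surface. World frame = base frame: x ahead of the robot, y to its left, z up, the work surface at z = 0. Lengths are in m, angles in degrees, forces in N, time in s.
With the tool pointing down it reaches from about 0.35 to 0.875 m from the base axis. Payload 4.2 kg.
Tool frame: the origin (TCP) lies on the centre line of the jaws, within the pads' length; the fingertips stand 19 mm ahead of it and the grasp point (between the pads) is the TCP; x points along the fingers, y is the direction in which the jaws open and shut, and the axes are right-handed (so a half turn about x gives the same grasp; the last joint's range is limited). The gripper opens to 87 mm and grips with 3 to 60 N. Pads are 19 mm wide; open, the fingers measure 117 mm over their backs; the gripper's body (75 mm by 190 mm) begins 51 mm behind the grasp point.
Start: joints at [-52.62, 22.042, 0.453, 0, -68.411, -14.817], TCP at [0.24, -0.577, 0.242] pointing down, gripper open.
Joint ranges: [-179.83, 179.83], [-69.29, 118.12], [-61.27, 80.66], [-181.25, 117.63], [-171.15, -9.14], [-177.46, 177.46]. Speed limits (degrees/s): [159.86, 159.86, 180, 180, 180, 180].

### API

Orientations are given as a 3x3 rotation matrix whose columns are the frame's x, y, z axes.
In Python, from station import r, viewer, job, spotter gives the robot as it stands.
- The arm moves only by the tool play_rows, never from a script. Its argument "commands" is a list of rows, each an object of numbers: "fingers": the gripper command: -1 is fully open, 1 is shut, values between are in proportion; "tx", "ty", "tz": the shift along the tool's x, y, z normalised to -1 to 1, where 1 is 750 mm; "ax", "ay", "az": the turn, a rotation vector about the tool's x, y, z normalised to -1 to 1, where 1 is pi rad. In form: [{"fingers": .., "tx": .., "ty": .., "tz": .., "ax": .., "ay": .., "az": ..}, ...]. A call has 1 to 5 rows; each row is the pose to reach, as a shift and turn from the pose commanded when the call began, along the tool's axes at that moment, turning the shorter way round; what a row does not reach only later rows make up. A row lasts 1/12 s, in which the tool goes at most 41.7 mm and 7.16 degrees, less where a joint would pass 70% of its speed; a pose out of reach is approached as far as the arm can. A call with a number of a shift or a turn outside -1 to 1 is refused whole. A call with a gripper value outside its range is refused whole. The fingers move at their own pace and stop on an object; the grip force is fixed at half the most. Time passes only in rows, so rows that repeat a pose let the fingers close. It gives the time, the measured TCP pose, the force and the opening at its end, in the units of the state.
- r.sense(): the state, without advancing time (a new reading comes with each control period).
- viewer.capture(name): name is "scene" or "top" or "wrist"; returns a dict with "image" (384x512x3 uint8, red, green, blue), "fx", "fy", "cx", "cy" (pixels), "dist" ([k1, k2, p1, p2, k3] as OpenCV has them; the pictures are not rectified), "R" (3x3) and "t" (3): a world point X has camera coordinates R X + t; the wrist camera has in their place "mount" (4x4, takes a point from camera to tool coordinates, whose origin is the TCP and whose axes are the tool frame's). Camera axes: x right, y down, z forward; pixel columns grow to the right and rows downward; lengths in m; the calibration is good to about 2 mm. A picture is of the moment at which its call begins: read the wrist's pose just before it. There is no depth.
- job.finish_job(): hands the job in, once; it reports no verdict.
Trained networks look in a picture, given as the dict that the camera call returned (one of the last four; its "shot" number tells which), for a name from the list of things; names that differ only in an ending like _2 or _b are one class to them, and where a whole thing is asked for, a point or a joint stands for the part that bears it (a point fixed in the world has none). Each returns a list of dicts, best first, with "score" (0 to 1); they miss things now and then, are a little off and sometimes report something else, mostly with a low value. They report only what shows in the picture. A call takes as long as a camera call.
- spotter.find_in(name, picture): "uv" ([column, row] in pixels, amid what is visible of it).
- spotter.silhouettes(name, picture): "region" (384x512 bool, what is visible of it) and "uv" ([column, row] in pixels, amid what is visible of it).
The state is a dict: "time_s": time; "joints": joint angles; "joint_velocities": joint speeds; "effort": joint torques, N m; "tcp_pos": TCP position; "ee_rot": TCP orientation; "wrist_force": force on the tool from outside, world axes, zero at the start; "moment": the same for the moment, N m; "gripper_width": opening from 0.0 (shut) to 1.0 (fully open).
Only numpy, scipy, OpenCV 4.12 (cv2) and the standard library are available. Lean on these libraries where they do the work, as an engineer would, in place of code of your own. Each camera call takes 0.05 s, during which the arm holds its last target. There are 200 camera calls.

## Working session

There is one attempt and no reset: what is moved stays moved. The work goes in short steps, Python scripts to look and compute and a tool call to move; the robot and the scene stay as the last step left them, time stands still between calls to the robot, and variables do not carry over. Pictures are saved under pics/ and viewed, about 12 in all and at most 16, crops included, and the job is handed in when it is done.

Besides the shell and the picture viewer there is one more tool, called after "Emit:" as name([rows], argument=value, ...), one row to a line, values as JSON. play_rows: Moves the arm, as the interface text tells. Its arguments: {"type":"object","properties":{"commands":{"type":"array"}},"required":["commands"]}

```bash
ls; mkdir -p pics; python3 - <<'E'
from station import r, viewer, job, spotter
import cv2, numpy as np
s=r.sense(); print({k:np.round(v,3).tolist() for k,v in s.items()})
ims=[]
for n in("scene","top"):
    p=viewer.capture(n); ims.append(p["image"]); print(n,p["fx"],p["cx"],p["cy"],p["dist"],np.round(p["R"],3).tolist(),np.round(p["t"],3).tolist())
    cv2.imwrite(f"pics/{n}0.png",p["image"][:,:,::-1])
    for c in("red","blue","yellow","green"):
        for k in ("_owl_mid","_coaster"):
            print(c+k,[(np.round(d["uv"],1).tolist(),round(d["score"],2)) for d in spotter.find_in(c+k,p)[:2]])
E
```

```text
pics
{'time_s': 0.0, 'joints': [-52.62, 22.09, 0.38, -0.029, -68.412, -14.818], 'joint_velocities': [0.026, 0.05, -0.077, -0.123, -0.086, -0.03], 'effort': [0.002, -39.066, 18.74, 4.22, 0.011, -0.0], 'tcp_pos': [0.24, -0.577, 0.24], 'ee_rot': [[-0.001, -0.384, 0.924], [0.002, 0.924, 0.384], [-1.0, 0.002, -0.0]], 'wrist_force': [-0.797, -0.241, -0.019], 'moment': [0.003, 0.038, -0.011], 'gripper_width': 1.004}
scene 352.2320966722447 250.553229631446 188.07395732678492 [-0.10729309  0.          0.          0.          0.        ] [[0.863, 0.504, -0.0], [0.291, -0.498, -0.817], [-0.412, 0.705, -0.577]] [-0.463, -0.084, 1.059]
red_owl_mid [([165.8, 269.2], 0.59)]
red_coaster [([163.9, 287.6], 0.61)]
blue_owl_mid [([141.7, 302.5], 0.76)]
blue_coaster [([157.9, 321.4], 0.65), ([185.3, 239.9], 0.21)]
yellow_owl_mid [([181.9, 239.2], 0.95), ([145.4, 302.3], 0.62)]
yellow_coaster [([173.4, 299.7], 0.61), ([195.5, 259.3], 0.58)]
green_owl_mid [([201.2, 215.9], 0.82)]
green_coaster [([279.8, 180.1], 0.56), ([207.7, 234.7], 0.46)]
top 371.05292507714813 253.3969080985401 197.1901876601612 [0.00288219 0.         0.         0.         0.        ] [[-0.024, -0.999, 0.036], [-0.996, 0.021, -0.085], [0.085, -0.037, -0.996]] [-0.002, 0.529, 0.797]
red_owl_mid [([367.1, 204.4], 0.72), ([155.1, 212.3], 0.2)]
red_coaster [([356.0, 214.7], 0.69)]
blue_owl_mid [([403.4, 196.0], 0.93)]
blue_coaster [([389.0, 200.0], 0.49)]
yellow_owl_mid [([332.9, 213.2], 0.59)]
yellow_coaster [([322.3, 206.9], 0.7)]
green_owl_mid [([297.9, 222.8], 0.59)]
green_coaster [([288.6, 234.6], 0.67)]
```

```bash
python3 -c "
import cv2,numpy as np
a=cv2.imread('pics/scene0.png');b=cv2.imread('pics/top0.png');cv2.imwrite('pics/a.png',cv2.resize(b,(800,600),interpolation=cv2.INTER_CUBIC));"
```

```text
(no output)
```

View pics/a.png

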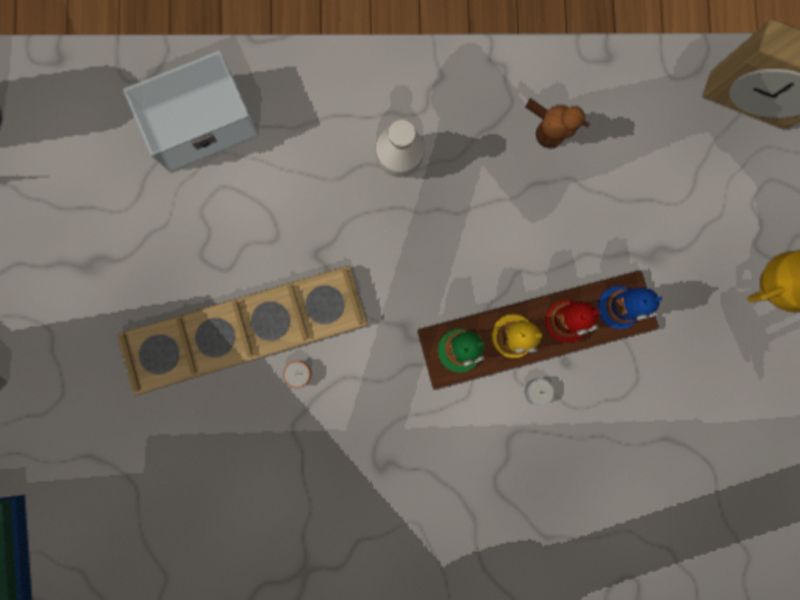

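View pics/scene0.png

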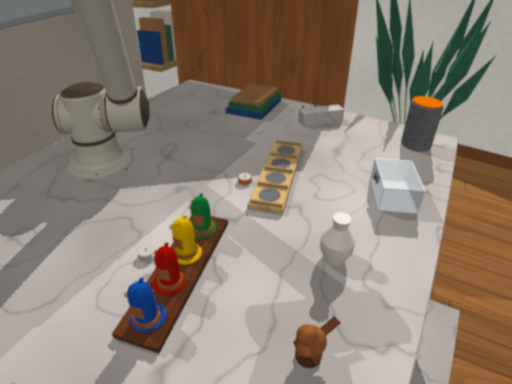

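Seen from the robot (top view, image left = +y), the order is green, yellow, red, blue. The target order on the oak ledge, left to right, is therefore blue, red, yellow, green. The walnut ledge is centred near (540,330) in the 800x600 top view and the oak ledge near (243,330). Next I fit both ledges.

```bash
cat > h.py <<'E'
from station import r, viewer, job, spotter
import cv2, numpy as np
def cam(n):
    s=r.sense(); p=viewer.capture(n)
    if "R" not in p:
        M=np.eye(4); M[:3,:3]=s["ee_rot"]; M[:3,3]=s["tcp_pos"]
        W=np.linalg.inv(M@np.array(p["mount"])); p["Rw"],p["tw"]=W[:3,:3],W[:3,3]
    else: p["Rw"],p["tw"]=np.array(p["R"]),np.array(p["t"])
    p["K"]=np.array([[p["fx"],0,p["cx"]],[0,p["fy"],p["cy"]],[0,0,1]])
    return p
def rays(p,uv):
    u=cv2.undistortPoints(np.array(uv,float).reshape(-1,1,2),p["K"],np.array(p["dist"])).reshape(-1,2)
    return -p["Rw"].T@p["tw"], np.c_[u,np.ones(len(u))]@p["Rw"]
def onplane(p,uv,z):
    o,d=rays(p,uv); return o+d*((z-o[2])/d[:,2])[:,None]
def proj(p,X):
    return cv2.projectPoints(np.array(X,float).reshape(-1,1,3),cv2.Rodrigues(p["Rw"])[0],p["tw"],p["K"],np.array(p["dist"]))[0].reshape(-1,2)
def contour(m):
    c=max(cv2.findContours(m.astype(np.uint8),cv2.RETR_EXTERNAL,cv2.CHAIN_APPROX_NONE)[0],key=cv2.contourArea); return c.reshape(-1,2)
E
python3 - <<'E'
from h import *
for n in("top","scene"):
    p=cam(n); print(n,"cam at",np.round(-p["Rw"].T@p["tw"],3))
    for l in("oak_ledge","walnut_ledge"):
        for d in spotter.silhouettes(l,p)[:2]:
            P=onplane(p,contour(d["region"]),.016)[:,:2]
            (c,wh,a)=cv2.minAreaRect((P*1000).astype(np.float32))
            print(l,round(d["score"],2),np.round(c,1),np.round(wh,1),round(a,2))
E
```

```text
top cam at [0.459 0.017 0.839]
oak_ledge 0.96 [503.3 202.4] [ 91.5 336.5] 15.9
oak_ledge 0.32 [ 484.7 -188.9] [63.3 46.9] 88.66
walnut_ledge 0.56 [ 494.9 -217.4] [ 90.8 338.3] 13.74
scene cam at [ 0.861 -0.556  0.542]
oak_ledge 0.73 [511.9 195.8] [ 92.2 358.3] 14.67
walnut_ledge 0.82 [ 503.1 -224. ] [ 95.6 343.5] 13.67
walnut_ledge 0.59 [434.3 -60.3] [ 51.8 151.7] 46.1
```

```bash
cat >> h.py <<'E'
def ledge(c,a,y,x=0):
    a=np.radians(a); return np.array(c)/1000+np.array([np.cos(a)*x-np.sin(a)*y, np.sin(a)*x+np.cos(a)*y])
OAK=([503.3,202.4],15.9); WAL=([494.9,-217.4],13.74)
def pads(p,guess,z=.016):
    "refine dark pad centres: threshold near the guess, centroid of blob"
    g=cv2.cvtColor(p["image"],cv2.COLOR_RGB2HSV); out=[]
    for q in guess:
        th=np.linspace(0,2*np.pi,60)
        w=np.c_[q[0]+.037*np.cos(th),q[1]+.037*np.sin(th),np.full(60,z)]
        m=np.zeros(g.shape[:2],np.uint8); cv2.fillPoly(m,[proj(p,w).round().astype(np.int32)],1)
        b=(m>0)&(g[...,1]<70)&(g[...,2]<120)
        n,lab,st,ce=cv2.connectedComponentsWithStats(b.astype(np.uint8))
        k=1+np.argmax(st[1:,4]) if n>1 else 0
        c=onplane(p,[ce[k]],z)[0][:2]; e=proj(p,[[*q,z],[*(q+[.028,0]),z]]); 
        out.append((*np.round(c*1000,1),int(st[k,4]),int(np.pi*np.hypot(*(e[1]-e[0]))**2)))
    return out
E
python3 - <<'E'
from h import *
t=cam("top"); s=cam("scene")
g=[ledge(*OAK,y) for y in(.12,.04,-.04,-.12)]
print("guess",np.round(g,4).tolist()); print(pads(t,g)); print(pads(s,g))
for c,y in zip(("green","yellow","red","blue"),(.12,.04,-.04,-.12)):
    print(c,"coaster",np.round(ledge(*WAL,y),4))
    R=[]
    for p in(t,s):
        d=spotter.silhouettes(c+"_owl_mid",p)
        R.append((p,d[0]["uv"])); print(np.round(d[0]["uv"],1),round(d[0]["score"],2),d[0]["region"].sum(),np.round(onplane(p,[d[0]["uv"]],.065)[0],4))
    o1,d1=rays(*R[0]);o2,d2=rays(*R[1])
    A=np.c_[d1[0],-d2[0]];k=np.linalg.lstsq(A,o2-o1,rcond=None)[0]
    a,b=o1+k[0]*d1[0],o2+k[1]*d2[0]; print("  tri",np.round((a+b)/2,4),np.linalg.norm(a-b).round(4))
w=cam("wrist"); print(np.round(w["mount"],3),w["fx"],w["cx"],w["cy"],w["dist"])
E
```

```text
guess [[0.4704, 0.3178], [0.4923, 0.2409], [0.5143, 0.1639], [0.5362, 0.087]]
[(np.float64(472.7), np.float64(319.0), 517, 518), (np.float64(494.1), np.float64(242.0), 499, 509), (np.float64(515.7), np.float64(164.9), 502, 501), (np.float64(537.4), np.float64(87.8), 485, 492)]
[(np.float64(474.8), np.float64(319.5), 114, 232), (np.float64(493.4), np.float64(244.7), 124, 262), (np.float64(518.6), np.float64(167.4), 99, 298), (np.float64(540.1), np.float64(90.5), 127, 343)]
green coaster [ 0.4664 -0.1008]
[296.6 222.5] 0.87 402 [ 0.4702 -0.1015  0.065 ]
[201.9 214. ] 0.67 742 [ 0.4786 -0.1074  0.065 ]
  tri [ 0.4716 -0.1016  0.0579] 0.0032
yellow coaster [ 0.4854 -0.1785]
[332.  213.6] 0.85 515 [ 0.4872 -0.1769  0.065 ]
[183.1 236.8] 0.63 898 [ 0.489  -0.1835  0.065 ]
  tri [ 0.4863 -0.179   0.0601] 0.0026
red coaster [ 0.5044 -0.2563]
[368.5 204.2] 0.89 595 [ 0.5053 -0.2555  0.065 ]
[166.4 269.5] 0.86 1019 [ 0.5172 -0.2658  0.065 ]
  tri [ 0.5071 -0.2589  0.0526] 0.0027
blue coaster [ 0.5234 -0.334 ]
[406.4 194.8] 0.9 616 [ 0.5236 -0.338   0.065 ]
[143.5 304.9] 0.78 1270 [ 0.5356 -0.3438  0.065 ]
  tri [ 0.5263 -0.3407  0.0549] 0.0053
[[-0.    -0.297  0.955 -0.143]
 [ 1.    -0.    -0.     0.   ]
 [ 0.     0.955  0.297 -0.082]
 [ 0.     0.     0.     1.   ]] 295.1612117263216 251.0283962425761 187.46923846903272 [0.00544701 0.         0.         0.         0.        ]
```

```bash
cat >> h.py <<'E'
from scipy.spatial.transform import Rotation as Ro
def to(pos,yaw):
    "row numbers from present pose to TCP pos, pointing down, tool z heading yaw (deg)"
    s=r.sense(); R=np.array(s["ee_rot"]); a=np.radians(yaw); c,n=np.cos(a),np.sin(a)
    T=np.c_[[0,0,-1],[-n,c,0],[c,n,0]]
    d=R.T@(np.array(pos)-s["tcp_pos"])/.75; w=Ro.from_matrix(R.T@T).as_rotvec()/np.pi
    print("t",np.round(s["time_s"],2),"tcp",np.round(s["tcp_pos"],4),"F",np.round(s["wrist_force"],1),"w",round(float(s["gripper_width"]),3))
    print("rows: t",np.round(d,4)," a",np.round(w,4))
E
python3 -c "
from h import *
to([.495,-.23,.27],103.74)"
```

```text
t 1.75 tcp [ 0.2398 -0.5771  0.2415] F [0.  0.1 0. ] w 0.998
rows: t [-0.038   0.2969  0.4918]  a [-0.451  0.    -0.   ]
```

Emit:
play_rows([
  {"fingers":-1,"tx":-0.04,"ty":0.297,"tz":0.492,"ax":-0.45,"ay":0,"az":0},
  {"fingers":-1,"tx":-0.04,"ty":0.297,"tz":0.492,"ax":-0.45,"ay":0,"az":0},
  {"fingers":-1,"tx":-0.04,"ty":0.297,"tz":0.492,"ax":-0.45,"ay":0,"az":0},
  {"fingers":-1,"tx":-0.04,"ty":0.297,"tz":0.492,"ax":-0.45,"ay":0,"az":0},
  {"fingers":-1,"tx":-0.04,"ty":0.297,"tz":0.492,"ax":-0.45,"ay":0,"az":0},
])

```text
time_s: 2.17
tcp_pos: [0.3636, -0.4081, 0.2563]
ee_rot: [[0.0, -0.854, 0.52], [-0.0, 0.52, 0.854], [-1.0, -0.0, -0.0]]
wrist_force: [0.5, -0.4, 0.7]
gripper_width: 1.0
```

```bash
python3 -c "
from h import *
to([.495,-.23,.27],103.74);print(np.round(r.sense()['joints'],1))"
```

```text
t 2.17 tcp [ 0.3636 -0.4081  0.2563] F [ 0.5 -0.4  0.7] w 1.0
rows: t [-0.0182 -0.0263  0.2939]  a [-2.502e-01 -1.000e-04  1.000e-04]
[-31.3  13.8  -9.3   0.  -66.9  -0. ]
```

Emit:
play_rows([
  {"fingers":-1,"tx":-0.018,"ty":-0.026,"tz":0.294,"ax":-0.25,"ay":0,"az":0},
  {"fingers":-1,"tx":-0.018,"ty":-0.026,"tz":0.294,"ax":-0.25,"ay":0,"az":0},
  {"fingers":-1,"tx":-0.018,"ty":-0.026,"tz":0.294,"ax":-0.25,"ay":0,"az":0},
  {"fingers":-1,"tx":-0.018,"ty":-0.026,"tz":0.294,"ax":-0.25,"ay":0,"az":0},
  {"fingers":-1,"tx":-0.018,"ty":-0.026,"tz":0.294,"ax":-0.25,"ay":0,"az":0},
])

```text
time_s: 2.58
tcp_pos: [0.488, -0.2411, 0.2693]
ee_rot: [[0.001, -0.997, -0.079], [-0.0, -0.079, 0.997], [-1.0, -0.001, -0.0]]
wrist_force: [0.8, -0.6, -0.5]
gripper_width: 0.998
```

```bash
python3 -c "
from h import *
to([.495,-.23,.27],103.74)"
```

```text
t 2.58 tcp [ 0.488  -0.2411  0.2693] F [ 0.8 -0.6 -0.5] w 0.998
rows: t [-0.001  -0.0105  0.014 ]  a [-0.0511 -0.0001  0.0002]
```

Emit:
play_rows([
  {"fingers":-1,"tx":-0.001,"ty":-0.01,"tz":0.014,"ax":-0.051,"ay":0,"az":0},
  {"fingers":-1,"tx":-0.001,"ty":-0.01,"tz":0.014,"ax":-0.051,"ay":0,"az":0},
  {"fingers":-1,"tx":-0.001,"ty":-0.01,"tz":0.014,"ax":-0.051,"ay":0,"az":0},
  {"fingers":-1,"tx":-0.001,"ty":-0.01,"tz":0.014,"ax":-0.051,"ay":0,"az":0},
])

```text
time_s: 2.92
tcp_pos: [0.4939, -0.2317, 0.2694]
ee_rot: [[-0.0, -0.973, -0.23], [0.0, -0.23, 0.973], [-1.0, 0.0, 0.0]]
wrist_force: [-0.7, 0.6, -0.4]
gripper_width: 0.998
```

```bash
python3 - <<'E'
from h import *
p=cam("wrist"); im=p["image"][:,:,::-1].copy()
print("cam",np.round(-p["Rw"].T@p["tw"],3))
d=spotter.silhouettes("walnut_ledge",p)
if d:
    (c,wh,a)=cv2.minAreaRect((onplane(p,contour(d[0]["region"]),.016)[:,:2]*1000).astype(np.float32)); print("walnut",d[0]["score"],c,wh,a)
for c,y in zip(("green","yellow","red","blue"),(.12,.04,-.04,-.12)):
    d=spotter.silhouettes(c+"_owl_mid",p)[:1]
    for q in d:
        print(c,np.round(q["uv"],1),round(q["score"],2),np.round(onplane(p,[q["uv"]],.065)[0],4))
        for u in contour(q["region"])[::2]: cv2.circle(im,tuple(int(v) for v in u),0,(255,0,255),-1)
    q=ledge(*WAL,y); th=np.linspace(0,2*np.pi,40)
    for z,rad in((.021,.031),(.0815,.021)):
        cv2.polylines(im,[proj(p,np.c_[q[0]+rad*np.cos(th),q[1]+rad*np.sin(th),np.full(40,z)]).round().astype(np.int32)],True,(255,255,255),1)
np.save("w1.npy",p,allow_pickle=True)
cv2.imwrite("pics/w1.png",cv2.resize(im,(800,600),interpolation=cv2.INTER_CUBIC))
E
```

```text
cam [ 0.513 -0.311  0.413]
walnut 0.6 (498.6792297363281, -228.1842498779297) (92.60734558105469, 321.4314880371094) 13.833605766296387
green [248.2 251.2] 0.89 [ 0.4714 -0.1192  0.065 ]
yellow [251.5 207.9] 0.94 [ 0.4813 -0.1799  0.065 ]
red [245.6 142.5] 0.7 [ 0.507  -0.2585  0.065 ]
blue [245.7  66.4] 0.9 [ 0.5256 -0.3395  0.065 ]
```

View pics/w1.png

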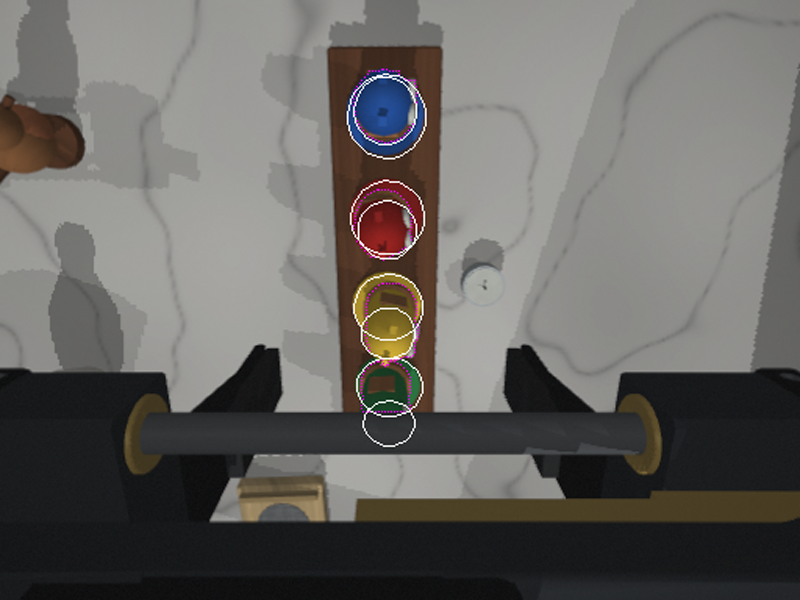

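```bash
cat >> h.py <<'E'
WY,OY=103.74,105.63
PAD=dict(blue=[.4727,.3190],red=[.4941,.2420],yellow=[.5157,.1649],green=[.5374,.0878])
COA={c:ledge([495.5,-216.9],WAL[1],y) for c,y in zip(("green","yellow","red","blue"),(.12,.04,-.04,-.12))}
def plan(wps,f=None):
    "wps: (x,y,z,yaw,rows,fingers); prints rounded rows, 5 a call, from the present pose"
    s=r.sense(); R=np.array(s["ee_rot"]); P=np.array(s["tcp_pos"]); rows=[]
    yaw=np.degrees(np.arctan2(R[1,2],R[0,2])); last=np.r_[P,yaw]
    for *g,n,fi in wps:
        g=np.array(g)
        for k in range(1,n+1): rows.append((last+(g-last)*k/n,fi))
        print("step mm",round(np.linalg.norm(g-last)[()]*0+np.linalg.norm((g-last)[:3])/n*1e3,1),"deg",round((g-last)[3]/n,2)); last=g
    C,p=R,P
    for i in range(0,len(rows),5):
        out=[]
        for g,fi in rows[i:i+5]:
            a=np.radians(g[3]); c,n=np.cos(a),np.sin(a); T=np.c_[[0,0,-1],[-n,c,0],[c,n,0]]
            d=np.round(C.T@(g[:3]-p)/.75,3); w=np.round(Ro.from_rotvec(Ro.from_matrix(C.T@T).as_rotvec()).as_rotvec()/np.pi,3)
            w[1:]=np.where(abs(w[1:])<.002,0,w[1:])
            out.append('{"fingers": %g, "tx": %g, "ty": %g, "tz": %g, "ax": %g, "ay": %g, "az": %g}'%(fi,*(d+0.),*(w+0.)))
        p=p+C@d*.75; C=C@Ro.from_rotvec(w*np.pi).as_matrix()
        print("["+", ".join(out)+"]")
E
python3 -c "
from h import *
print(COA)
x,y=COA['green']
plan([(x,y,.15,WY,5,-1),(x,y,.066,WY,4,-1),(x,y,.066,WY,6,-1)])"
```

```text
{'green': array([ 0.46699804, -0.10033398]), 'yellow': array([ 0.48599935, -0.17804466]), 'red': array([ 0.50500065, -0.25575534]), 'blue': array([ 0.52400196, -0.33346602])}
step mm 36.0 deg 0.09
step mm 21.0 deg 0.0
step mm 0.0 deg 0.0
[{"fingers": -1, "tx": 0.032, "ty": -0.001, "tz": 0.036, "ax": -0.001, "ay": 0, "az": 0}, {"fingers": -1, "tx": 0.064, "ty": -0.002, "tz": 0.072, "ax": -0.001, "ay": 0, "az": 0}, {"fingers": -1, "tx": 0.096, "ty": -0.004, "tz": 0.108, "ax": -0.002, "ay": 0, "az": 0}, {"fingers": -1, "tx": 0.127, "ty": -0.005, "tz": 0.144, "ax": -0.002, "ay": 0, "az": 0}, {"fingers": -1, "tx": 0.159, "ty": -0.006, "tz": 0.18, "ax": -0.003, "ay": 0, "az": 0}]
[{"fingers": -1, "tx": 0.028, "ty": 0, "tz": 0, "ax": 0, "ay": 0, "az": 0}, {"fingers": -1, "tx": 0.056, "ty": 0, "tz": 0, "ax": 0, "ay": 0, "az": 0}, {"fingers": -1, "tx": 0.084, "ty": 0, "tz": 0, "ax": 0, "ay": 0, "az": 0}, {"fingers": -1, "tx": 0.112, "ty": 0, "tz": 0, "ax": 0, "ay": 0, "az": 0}, {"fingers": -1, "tx": 0.112, "ty": 0, "tz": 0, "ax": 0, "ay": 0, "az": 0}]
[{"fingers": -1, "tx": 0, "ty": 0, "tz": 0, "ax": 0, "ay": 0, "az": 0}, {"fingers": -1, "tx": 0, "ty": 0, "tz": 0, "ax": 0, "ay": 0, "az": 0}, {"fingers": -1, "tx": 0, "ty": 0, "tz": 0, "ax": 0, "ay": 0, "az": 0}, {"fingers": -1, "tx": 0, "ty": 0, "tz": 0, "ax": 0, "ay": 0, "az": 0}, {"fingers": -1, "tx": 0, "ty": 0, "tz": 0, "ax": 0, "ay": 0, "az": 0}]
```

Emit:
play_rows([
  {"fingers":-1,"tx":0.032,"ty":-0.001,"tz":0.036,"ax":-0.001,"ay":0,"az":0},
  {"fingers":-1,"tx":0.064,"ty":-0.002,"tz":0.072,"ax":-0.001,"ay":0,"az":0},
  {"fingers":-1,"tx":0.096,"ty":-0.004,"tz":0.108,"ax":-0.002,"ay":0,"az":0},
  {"fingers":-1,"tx":0.127,"ty":-0.005,"tz":0.144,"ax":-0.002,"ay":0,"az":0},
  {"fingers":-1,"tx":0.159,"ty":-0.006,"tz":0.18,"ax":-0.003,"ay":0,"az":0},
])

```text
time_s: 3.63
tcp_pos: [0.4667, -0.0989, 0.1496]
ee_rot: [[0.001, -0.971, -0.239], [0.0, -0.239, 0.971], [-1.0, -0.001, -0.0]]
wrist_force: [0.7, -0.1, -0.1]
gripper_width: 1.0
```

Emit:
play_rows([
  {"fingers":-1,"tx":0.028,"ty":0,"tz":0,"ax":0,"ay":0,"az":0},
  {"fingers":-1,"tx":0.056,"ty":0,"tz":0,"ax":0,"ay":0,"az":0},
  {"fingers":-1,"tx":0.084,"ty":0,"tz":0,"ax":0,"ay":0,"az":0},
  {"fingers":-1,"tx":0.112,"ty":0,"tz":0,"ax":0,"ay":0,"az":0},
  {"fingers":-1,"tx":0.112,"ty":0,"tz":0,"ax":0,"ay":0,"az":0},
])

```text
time_s: 4.05
tcp_pos: [0.4642, -0.0999, 0.0629]
ee_rot: [[-0.008, -0.971, -0.239], [-0.0, -0.239, 0.971], [-1.0, 0.008, 0.002]]
wrist_force: [-0.8, -0.2, -0.5]
gripper_width: 0.997
```

```bash
python3 - <<'E'
from h import *
x,y=COA['green']; to([x,y,.066],WY)
im=[cam(n)["image"][:,:,::-1] for n in("scene","top")]
cv2.imwrite("pics/g1.png",np.hstack([cv2.resize(im[0][150:342,60:260],(400,384)),cv2.resize(im[1][140:290,200:450],(400,384))]))
E
```

```text
t 4.05 tcp [ 0.4642 -0.0999  0.0629] F [-0.8 -0.2 -0.5] w 0.997
rows: t [-0.0041 -0.0034 -0.0015]  a [ 0.0004  0.0005 -0.0025]
```

View pics/g1.png

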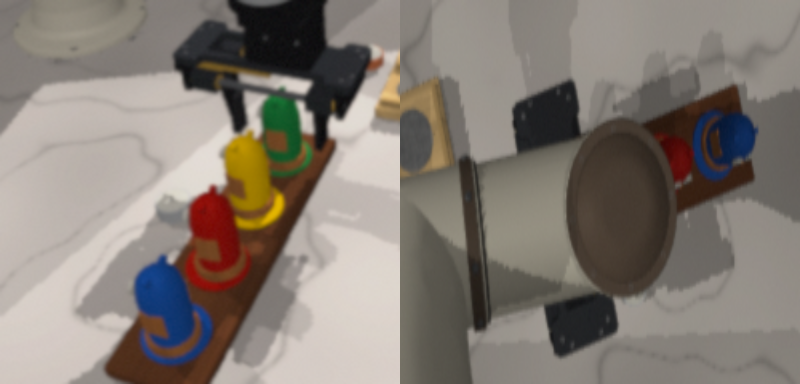

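The fingers straddle the green owl cleanly. I'll close on it now.

Emit:
play_rows([
  {"fingers":1,"tx":0,"ty":0,"tz":0,"ax":0,"ay":0,"az":0},
  {"fingers":1,"tx":0,"ty":0,"tz":0,"ax":0,"ay":0,"az":0},
  {"fingers":1,"tx":0,"ty":0,"tz":0,"ax":0,"ay":0,"az":0},
  {"fingers":1,"tx":0,"ty":0,"tz":0,"ax":0,"ay":0,"az":0},
  {"fingers":1,"tx":0,"ty":0,"tz":0,"ax":0,"ay":0,"az":0},
])

```text
time_s: 4.57
tcp_pos: [0.4673, -0.0995, 0.0668]
ee_rot: [[0.001, -0.971, -0.24], [0.0, -0.24, 0.971], [-1.0, -0.001, -0.0]]
wrist_force: [0.5, -0.1, -0.1]
gripper_width: 0.712
```

```bash
python3 - <<'E'
from h import *
x,y=COA['green']; a,b=PAD['green']; to([x,y,.066],WY)
z=.0655
plan([(x,y,z+.05,WY,3,1),(x,y,.19,WY,2,1),(a,b,.19,OY,7,1),(a,b,.10,OY,4,1),(a,b,z+.002,OY,4,1)])
E
```

```text
t 4.57 tcp [ 0.4673 -0.0995  0.0668] F [ 0.5 -0.1 -0.1] w 0.712
rows: t [ 0.0011  0.0007 -0.001 ]  a [ 0.0009 -0.0001  0.0004]
step mm 16.2 deg -0.05
step mm 37.2 deg 0.0
step mm 28.7 deg 0.27
step mm 22.5 deg 0.0
step mm 8.1 deg 0.0
[{"fingers": 1, "tx": -0.022, "ty": 0, "tz": 0, "ax": 0, "ay": 0, "az": 0}, {"fingers": 1, "tx": -0.043, "ty": 0, "tz": -0.001, "ax": 0.001, "ay": 0, "az": 0}, {"fingers": 1, "tx": -0.065, "ty": 0.001, "tz": -0.001, "ax": 0.001, "ay": 0, "az": 0}, {"fingers": 1, "tx": -0.115, "ty": 0.001, "tz": -0.001, "ax": 0.001, "ay": 0, "az": 0}, {"fingers": 1, "tx": -0.164, "ty": 0, "tz": -0.001, "ax": 0.001, "ay": 0, "az": 0}]
[{"fingers": 1, "tx": 0, "ty": -0.021, "tz": 0.032, "ax": -0.002, "ay": 0, "az": 0}, {"fingers": 1, "tx": 0, "ty": -0.043, "tz": 0.063, "ax": -0.003, "ay": 0, "az": 0}, {"fingers": 1, "tx": 0, "ty": -0.064, "tz": 0.095, "ax": -0.005, "ay": 0, "az": 0}, {"fingers": 1, "tx": 0, "ty": -0.086, "tz": 0.127, "ax": -0.006, "ay": 0, "az": 0}, {"fingers": 1, "tx": 0, "ty": -0.107, "tz": 0.158, "ax": -0.008, "ay": 0, "az": 0}]
[{"fingers": 1, "tx": 0, "ty": -0.022, "tz": 0.031, "ax": -0.001, "ay": 0, "az": 0}, {"fingers": 1, "tx": 0, "ty": -0.045, "tz": 0.062, "ax": -0.003, "ay": 0, "az": 0}, {"fingers": 1, "tx": 0.03, "ty": -0.045, "tz": 0.062, "ax": -0.003, "ay": 0, "az": 0}, {"fingers": 1, "tx": 0.06, "ty": -0.045, "tz": 0.062, "ax": -0.003, "ay": 0, "az": 0}, {"fingers": 1, "tx": 0.09, "ty": -0.045, "tz": 0.062, "ax": -0.003, "ay": 0, "az": 0}]
[{"fingers": 1, "tx": 0.03, "ty": 0, "tz": 0, "ax": 0, "ay": 0, "az": 0}, {"fingers": 1, "tx": 0.041, "ty": 0, "tz": 0, "ax": 0, "ay": 0, "az": 0}, {"fingers": 1, "tx": 0.052, "ty": 0, "tz": 0, "ax": 0, "ay": 0, "az": 0}, {"fingers": 1, "tx": 0.062, "ty": 0, "tz": 0, "ax": 0, "ay": 0, "az": 0}, {"fingers": 1, "tx": 0.073, "ty": 0, "tz": 0, "ax": 0, "ay": 0, "az": 0}]
```

Emit:
play_rows([
  {"fingers":1,"tx":0,"ty":0,"tz":0,"ax":0,"ay":0,"az":0},
  {"fingers":1,"tx":0,"ty":0,"tz":0,"ax":0,"ay":0,"az":0},
  {"fingers":1,"tx":0,"ty":0,"tz":0,"ax":0,"ay":0,"az":0},
  {"fingers":1,"tx":0,"ty":0,"tz":0,"ax":0,"ay":0,"az":0},
  {"fingers":1,"tx":0,"ty":0,"tz":0,"ax":0,"ay":0,"az":0},
])

```text
time_s: 4.98
tcp_pos: [0.4674, -0.0995, 0.0664]
ee_rot: [[0.001, -0.971, -0.24], [-0.0, -0.24, 0.971], [-1.0, -0.001, -0.0]]
wrist_force: [1.4, 0.2, 1.5]
gripper_width: 0.473
```

```bash
python3 - <<'E'
from h import *
x,y=COA['green']; to([x,y,.066],WY)
E
```

```text
t 4.98 tcp [ 0.4674 -0.0995  0.0664] F [1.4 0.2 1.5] w 0.473
rows: t [ 0.0005  0.0008 -0.001 ]  a [ 0.001  -0.0001  0.0003]
```

Emit:
play_rows([
  {"fingers":1,"tx":0,"ty":0,"tz":0,"ax":0,"ay":0,"az":0},
  {"fingers":1,"tx":-0.01,"ty":0,"tz":0,"ax":0,"ay":0,"az":0},
  {"fingers":1,"tx":-0.06,"ty":0,"tz":0,"ax":0,"ay":0,"az":0},
  {"fingers":1,"tx":-0.11,"ty":0,"tz":0,"ax":0,"ay":0,"az":0},
  {"fingers":1,"tx":-0.164,"ty":0,"tz":-0.001,"ax":0.001,"ay":0,"az":0},
])

```text
time_s: 5.4
tcp_pos: [0.4656, -0.1003, 0.1899]
ee_rot: [[-0.004, -0.972, -0.237], [-0.0, -0.237, 0.972], [-1.0, 0.004, 0.001]]
wrist_force: [1.8, -0.2, -1.2]
gripper_width: 0.476
```

Emit:
play_rows([
  {"fingers":1,"tx":0,"ty":-0.021,"tz":0.032,"ax":-0.002,"ay":0,"az":0},
  {"fingers":1,"tx":0,"ty":-0.043,"tz":0.063,"ax":-0.003,"ay":0,"az":0},
  {"fingers":1,"tx":0,"ty":-0.064,"tz":0.095,"ax":-0.005,"ay":0,"az":0},
  {"fingers":1,"tx":0,"ty":-0.086,"tz":0.127,"ax":-0.006,"ay":0,"az":0},
  {"fingers":1,"tx":0,"ty":-0.107,"tz":0.158,"ax":-0.008,"ay":0,"az":0},
])

```text
time_s: 5.82
tcp_pos: [0.5167, 0.035, 0.1895]
ee_rot: [[-0.001, -0.965, -0.261], [0.0, -0.261, 0.965], [-1.0, 0.001, 0.0]]
wrist_force: [1.2, 0.7, -1.6]
gripper_width: 0.477
```

Emit:
play_rows([
  {"fingers":1,"tx":0,"ty":-0.022,"tz":0.031,"ax":-0.001,"ay":0,"az":0},
  {"fingers":1,"tx":0,"ty":-0.045,"tz":0.062,"ax":-0.003,"ay":0,"az":0},
  {"fingers":1,"tx":0.03,"ty":-0.045,"tz":0.062,"ax":-0.003,"ay":0,"az":0},
  {"fingers":1,"tx":0.06,"ty":-0.045,"tz":0.062,"ax":-0.003,"ay":0,"az":0},
  {"fingers":1,"tx":0.09,"ty":-0.045,"tz":0.062,"ax":-0.003,"ay":0,"az":0},
])

```text
time_s: 6.23
tcp_pos: [0.537, 0.0882, 0.1211]
ee_rot: [[-0.0, -0.962, -0.271], [0.0, -0.271, 0.962], [-1.0, 0.0, 0.0]]
wrist_force: [0.3, -0.7, -0.5]
gripper_width: 0.472
```

Emit:
play_rows([
  {"fingers":1,"tx":0.03,"ty":0,"tz":0,"ax":0,"ay":0,"az":0},
  {"fingers":1,"tx":0.041,"ty":0,"tz":0,"ax":0,"ay":0,"az":0},
  {"fingers":1,"tx":0.052,"ty":0,"tz":0,"ax":0,"ay":0,"az":0},
  {"fingers":1,"tx":0.062,"ty":0,"tz":0,"ax":0,"ay":0,"az":0},
  {"fingers":1,"tx":0.068,"ty":0,"tz":0,"ax":0,"ay":0,"az":0},
])

```text
time_s: 6.65
tcp_pos: [0.5377, 0.0876, 0.0707]
ee_rot: [[0.0, -0.963, -0.271], [0.0, -0.271, 0.963], [-1.0, -0.001, 0.0]]
wrist_force: [-0.7, -1.0, -0.5]
gripper_width: 0.477
```

```bash
python3 - <<'E'
from h import *
to([*PAD['green'],.0614],OY)
E
```

```text
t 6.65 tcp [0.5377 0.0876 0.0707] F [-0.7 -1.  -0.5] w 0.477
rows: t [0.0124 0.0004 0.0003]  a [0.0004 0.     0.0002]
```

Emit:
play_rows([
  {"fingers":1,"tx":0.004,"ty":0,"tz":0,"ax":0,"ay":0,"az":0},
  {"fingers":1,"tx":0.008,"ty":0,"tz":0,"ax":0,"ay":0,"az":0},
  {"fingers":1,"tx":0.011,"ty":0,"tz":0,"ax":0,"ay":0,"az":0},
  {"fingers":1,"tx":0.012,"ty":0,"tz":0,"ax":0,"ay":0,"az":0},
  {"fingers":1,"tx":0.012,"ty":0,"tz":0,"ax":0,"ay":0,"az":0},
])

```text
time_s: 7.07
tcp_pos: [0.5376, 0.0877, 0.0619]
ee_rot: [[0.0, -0.963, -0.271], [0.0, -0.271, 0.963], [-1.0, -0.0, 0.0]]
wrist_force: [-0.4, -0.5, -0.5]
gripper_width: 0.474
```

Emit:
play_rows([
  {"fingers":1,"tx":0,"ty":0,"tz":0,"ax":0,"ay":0,"az":0},
  {"fingers":1,"tx":0,"ty":0,"tz":0,"ax":0,"ay":0,"az":0},
])

```text
time_s: 7.23
tcp_pos: [0.5377, 0.0877, 0.062]
ee_rot: [[0.001, -0.963, -0.271], [0.0, -0.271, 0.963], [-1.0, -0.001, 0.0]]
wrist_force: [0.1, -0.1, -2.3]
gripper_width: 0.47
```

```bash
python3 - <<'E'
from h import *
to([*PAD['green'],.0614],OY)
p=cam("scene"); im=p["image"][:,:,::-1].copy()
u=proj(p,[[*PAD['green'],.04]])[0].astype(int)
cv2.imwrite("pics/g2.png",cv2.resize(im[u[1]-50:u[1]+50,u[0]-60:u[0]+60],(720,600),interpolation=cv2.INTER_CUBIC))
E
```

```text
t 7.23 tcp [0.5377 0.0877 0.062 ] F [ 0.1 -0.1 -2.3] w 0.47
rows: t [0.0008 0.0003 0.0002]  a [0.0004 0.     0.0002]
```

View pics/g2.png

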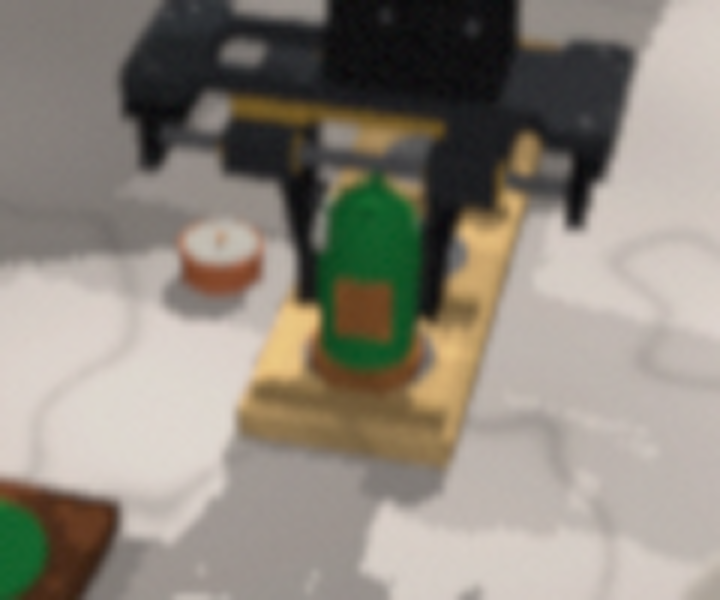

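The green owl stands over its pad between the ribs. I'll lower it the last 0.75 mm and release.

Emit:
play_rows([
  {"fingers":1,"tx":0.001,"ty":0,"tz":0,"ax":0,"ay":0,"az":0},
  {"fingers":1,"tx":0.001,"ty":0,"tz":0,"ax":0,"ay":0,"az":0},
  {"fingers":1,"tx":0.001,"ty":0,"tz":0,"ax":0,"ay":0,"az":0},
])

```text
time_s: 7.53
tcp_pos: [0.5377, 0.0877, 0.0614]
ee_rot: [[0.001, -0.963, -0.271], [0.0, -0.271, 0.963], [-1.0, -0.001, -0.0]]
wrist_force: [-1.4, -0.7, 3.0]
gripper_width: 0.479
```

Emit:
play_rows([
  {"fingers":-1,"tx":0,"ty":0,"tz":0,"ax":0,"ay":0,"az":0},
  {"fingers":-1,"tx":0,"ty":0,"tz":0,"ax":0,"ay":0,"az":0},
  {"fingers":-1,"tx":0,"ty":0,"tz":0,"ax":0,"ay":0,"az":0},
  {"fingers":-1,"tx":0,"ty":0,"tz":0,"ax":0,"ay":0,"az":0},
  {"fingers":-1,"tx":0,"ty":0,"tz":0,"ax":0,"ay":0,"az":0},
])

```text
time_s: 7.95
tcp_pos: [0.5374, 0.0876, 0.0608]
ee_rot: [[-0.0, -0.963, -0.271], [-0.0, -0.271, 0.963], [-1.0, 0.0, -0.0]]
wrist_force: [0.0, -0.6, 0.8]
gripper_width: 0.766
```

Emit:
play_rows([
  {"fingers":-1,"tx":0,"ty":0,"tz":0,"ax":0,"ay":0,"az":0},
  {"fingers":-1,"tx":-0.03,"ty":0,"tz":0,"ax":0,"ay":0,"az":0},
  {"fingers":-1,"tx":-0.06,"ty":0,"tz":0,"ax":0,"ay":0,"az":0},
  {"fingers":-1,"tx":-0.1,"ty":0,"tz":0,"ax":0,"ay":0,"az":0},
  {"fingers":-1,"tx":-0.13,"ty":0,"tz":0,"ax":0,"ay":0,"az":0},
])

```text
time_s: 8.37
tcp_pos: [0.5379, 0.0877, 0.1603]
ee_rot: [[0.001, -0.963, -0.271], [0.0, -0.271, 0.963], [-1.0, -0.001, -0.0]]
wrist_force: [1.1, 0.4, 0.6]
gripper_width: 0.991
```

```bash
python3 - <<'E'
from h import *
x,y=COA['yellow']
z=.066
plan([(x,y,.155,WY,7,-1),(x,y,.155,WY,1,-1),(x,y,z,WY,4,-1),(x,y,z,WY,3,-1)])
E
```

```text
step mm 38.7 deg -0.28
step mm 0.0 deg 0.0
step mm 22.2 deg 0.0
step mm 0.0 deg 0.0
[{"fingers": -1, "tx": 0.001, "ty": 0.023, "tz": -0.046, "ax": 0.002, "ay": 0, "az": 0}, {"fingers": -1, "tx": 0.002, "ty": 0.046, "tz": -0.092, "ax": 0.003, "ay": 0, "az": 0}, {"fingers": -1, "tx": 0.003, "ty": 0.07, "tz": -0.138, "ax": 0.005, "ay": 0, "az": 0}, {"fingers": -1, "tx": 0.004, "ty": 0.093, "tz": -0.184, "ax": 0.006, "ay": 0, "az": 0}, {"fingers": -1, "tx": 0.005, "ty": 0.116, "tz": -0.23, "ax": 0.008, "ay": 0, "az": 0}]
[{"fingers": -1, "tx": 0.001, "ty": 0.022, "tz": -0.047, "ax": 0.001, "ay": 0, "az": 0}, {"fingers": -1, "tx": 0.002, "ty": 0.044, "tz": -0.093, "ax": 0.003, "ay": 0, "az": 0}, {"fingers": -1, "tx": 0.002, "ty": 0.044, "tz": -0.093, "ax": 0.003, "ay": 0, "az": 0}, {"fingers": -1, "tx": 0.032, "ty": 0.044, "tz": -0.093, "ax": 0.003, "ay": 0, "az": 0}, {"fingers": -1, "tx": 0.061, "ty": 0.044, "tz": -0.093, "ax": 0.003, "ay": 0, "az": 0}]
[{"fingers": -1, "tx": 0.03, "ty": 0, "tz": 0, "ax": 0, "ay": 0, "az": 0}, {"fingers": -1, "tx": 0.06, "ty": 0, "tz": 0, "ax": 0, "ay": 0, "az": 0}, {"fingers": -1, "tx": 0.06, "ty": 0, "tz": 0, "ax": 0, "ay": 0, "az": 0}, {"fingers": -1, "tx": 0.06, "ty": 0, "tz": 0, "ax": 0, "ay": 0, "az": 0}, {"fingers": -1, "tx": 0.06, "ty": 0, "tz": 0, "ax": 0, "ay": 0, "az": 0}]
```

Emit:
play_rows([
  {"fingers":-1,"tx":0.001,"ty":0.023,"tz":-0.046,"ax":0.002,"ay":0,"az":0},
  {"fingers":-1,"tx":0.002,"ty":0.046,"tz":-0.092,"ax":0.003,"ay":0,"az":0},
  {"fingers":-1,"tx":0.003,"ty":0.07,"tz":-0.138,"ax":0.005,"ay":0,"az":0},
  {"fingers":-1,"tx":0.004,"ty":0.093,"tz":-0.184,"ax":0.006,"ay":0,"az":0},
  {"fingers":-1,"tx":0.005,"ty":0.116,"tz":-0.23,"ax":0.008,"ay":0,"az":0},
])

```text
time_s: 8.78
tcp_pos: [0.4997, -0.1034, 0.1549]
ee_rot: [[0.0, -0.969, -0.247], [0.0, -0.247, 0.969], [-1.0, -0.0, -0.0]]
wrist_force: [-0.1, -1.0, 0.8]
gripper_width: 1.001
```

Emit:
play_rows([
  {"fingers":-1,"tx":0.001,"ty":0.022,"tz":-0.047,"ax":0.001,"ay":0,"az":0},
  {"fingers":-1,"tx":0.002,"ty":0.044,"tz":-0.093,"ax":0.003,"ay":0,"az":0},
  {"fingers":-1,"tx":0.002,"ty":0.044,"tz":-0.093,"ax":0.003,"ay":0,"az":0},
  {"fingers":-1,"tx":0.032,"ty":0.044,"tz":-0.093,"ax":0.003,"ay":0,"az":0},
  {"fingers":-1,"tx":0.061,"ty":0.044,"tz":-0.093,"ax":0.003,"ay":0,"az":0},
])

```text
time_s: 9.2
tcp_pos: [0.4864, -0.1787, 0.1096]
ee_rot: [[0.004, -0.972, -0.235], [-0.0, -0.235, 0.972], [-1.0, -0.004, -0.001]]
wrist_force: [-0.3, -0.4, -0.0]
gripper_width: 0.999
```

Emit:
play_rows([
  {"fingers":-1,"tx":0.03,"ty":0,"tz":0,"ax":0,"ay":0,"az":0},
  {"fingers":-1,"tx":0.06,"ty":0,"tz":0,"ax":0,"ay":0,"az":0},
  {"fingers":-1,"tx":0.06,"ty":0,"tz":0,"ax":0,"ay":0,"az":0},
  {"fingers":-1,"tx":0.06,"ty":0,"tz":0,"ax":0,"ay":0,"az":0},
  {"fingers":-1,"tx":0.06,"ty":0,"tz":0,"ax":0,"ay":0,"az":0},
])

```text
time_s: 9.62
tcp_pos: [0.4866, -0.1777, 0.065]
ee_rot: [[0.002, -0.971, -0.238], [-0.0, -0.238, 0.971], [-1.0, -0.002, -0.001]]
wrist_force: [1.0, -0.5, 0.5]
gripper_width: 1.0
```

```bash
cat >> h.py <<'E'
def circ(im,p,q,z,rad,col=(255,255,255),off=(0,0),k=1):
    th=np.linspace(0,2*np.pi,60)
    u=(proj(p,np.c_[q[0]+rad*np.cos(th),q[1]+rad*np.sin(th),np.full(60,z)])-off)*k
    cv2.polylines(im,[u.round().astype(np.int32)],True,col,1)
def look(name,cam_name,cols,w=40,k=7):
    "crops round owls on their pads, with belly-top, foot and pad outlines"
    p=cam(cam_name); out=[]
    for c in cols:
        u=proj(p,[[*PAD[c],.05]])[0].astype(int)-w
        im=cv2.resize(p["image"][u[1]:u[1]+2*w,u[0]:u[0]+2*w,::-1],None,fx=k,fy=k,interpolation=cv2.INTER_CUBIC)
        o=u-.5
        circ(im,p,PAD[c],.016,.028,(255,255,255),o,k); circ(im,p,PAD[c],.025,.024,(0,255,255),o,k); circ(im,p,PAD[c],.0735,.021,(255,0,255),o,k); out.append(im)
    cv2.imwrite(name,cv2.resize(np.hstack(out),None,fx=min(1,800/sum(o.shape[1] for o in out)),fy=min(1,800/sum(o.shape[1] for o in out)))); return p
E
python3 - <<'E'
from h import *
to([*COA['yellow'],.066],WY)
p=look("pics/g3.png","top",["green"])
d=spotter.silhouettes("green_owl_mid",p); print([(q["score"],onplane(p,[q["uv"]],.06)[0]) for q in d[:1]])
E
```

```text
t 9.62 tcp [ 0.4866 -0.1777  0.065 ] F [ 1.  -0.5  0.5] w 1.0
rows: t [-0.0014  0.0009 -0.0002]  a [ 0.0001 -0.0003  0.0005]
[(0.62, array([0.5403359 , 0.08644902, 0.06      ]))]
```

View pics/g3.png

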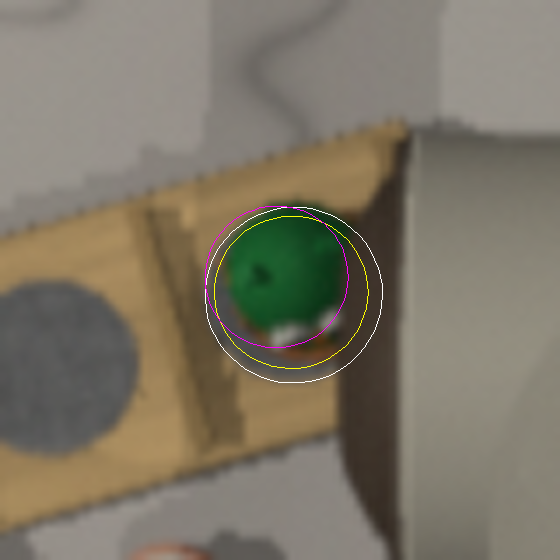

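The wrist camera is tied to the robot frame. I'll grip yellow and carry it over the oak ledge's far end, then measure the pads and green from there, since the top view suggests green sits about 3 mm off.

Emit:
play_rows([
  {"fingers":1,"tx":-0.001,"ty":0.001,"tz":0,"ax":0,"ay":0,"az":0},
  {"fingers":1,"tx":-0.001,"ty":0.001,"tz":0,"ax":0,"ay":0,"az":0},
  {"fingers":1,"tx":-0.001,"ty":0.001,"tz":0,"ax":0,"ay":0,"az":0},
  {"fingers":1,"tx":-0.001,"ty":0.001,"tz":0,"ax":0,"ay":0,"az":0},
  {"fingers":1,"tx":-0.001,"ty":0.001,"tz":0,"ax":0,"ay":0,"az":0},
])

```text
time_s: 10.13
tcp_pos: [0.485, -0.1779, 0.0649]
ee_rot: [[0.0, -0.971, -0.237], [-0.0, -0.237, 0.971], [-1.0, -0.0, -0.0]]
wrist_force: [0.1, -0.2, -0.8]
gripper_width: 0.707
```

Emit:
play_rows([
  {"fingers":1,"tx":0,"ty":0,"tz":0,"ax":0,"ay":0,"az":0},
  {"fingers":1,"tx":0,"ty":0,"tz":0,"ax":0,"ay":0,"az":0},
  {"fingers":1,"tx":0,"ty":0,"tz":0,"ax":0,"ay":0,"az":0},
  {"fingers":1,"tx":0,"ty":0,"tz":0,"ax":0,"ay":0,"az":0},
  {"fingers":1,"tx":0,"ty":0,"tz":0,"ax":0,"ay":0,"az":0},
])

```text
time_s: 10.55
tcp_pos: [0.4847, -0.1779, 0.0646]
ee_rot: [[-0.0, -0.971, -0.237], [0.0, -0.237, 0.971], [-1.0, 0.0, 0.0]]
wrist_force: [-0.5, -0.1, -0.2]
gripper_width: 0.475
```

```bash
python3 - <<'E'
from h import *
x,y=COA['yellow']
to([x,y,.066],WY)
plan([(x,y,.076,WY,2,1),(x,y,.19,WY,3,1),(.50,.30,.28,OY,13,1),(.50,.30,.28,OY,2,1)])
E
```

```text
t 10.55 tcp [ 0.4847 -0.1779  0.0646] F [-0.5 -0.1 -0.2] w 0.475
rows: t [-0.0018 -0.0016 -0.0006]  a [-0.0001  0.     -0.0001]
step mm 5.7 deg 0.01
step mm 38.0 deg 0.0
step mm 37.4 deg 0.15
step mm 0.0 deg 0.0
[{"fingers": 1, "tx": -0.008, "ty": -0.001, "tz": 0, "ax": 0, "ay": 0, "az": 0}, {"fingers": 1, "tx": -0.015, "ty": -0.002, "tz": -0.001, "ax": 0, "ay": 0, "az": 0}, {"fingers": 1, "tx": -0.066, "ty": -0.002, "tz": -0.001, "ax": 0, "ay": 0, "az": 0}, {"fingers": 1, "tx": -0.116, "ty": -0.002, "tz": -0.001, "ax": 0, "ay": 0, "az": 0}, {"fingers": 1, "tx": -0.167, "ty": -0.002, "tz": -0.001, "ax": 0, "ay": 0, "az": 0}]
[{"fingers": 1, "tx": -0.009, "ty": -0.013, "tz": 0.048, "ax": -0.001, "ay": 0, "az": 0}, {"fingers": 1, "tx": -0.019, "ty": -0.026, "tz": 0.095, "ax": -0.002, "ay": 0, "az": 0}, {"fingers": 1, "tx": -0.028, "ty": -0.039, "tz": 0.142, "ax": -0.003, "ay": 0, "az": 0}, {"fingers": 1, "tx": -0.037, "ty": -0.052, "tz": 0.19, "ax": -0.003, "ay": 0, "az": 0}, {"fingers": 1, "tx": -0.046, "ty": -0.065, "tz": 0.237, "ax": -0.004, "ay": 0, "az": 0}]
[{"fingers": 1, "tx": 
[... 163 characters left out ...]
rs": 1, "tx": -0.028, "ty": -0.04, "tz": 0.141, "ax": -0.003, "ay": 0, "az": 0}, {"fingers": 1, "tx": -0.037, "ty": -0.054, "tz": 0.188, "ax": -0.003, "ay": 0, "az": 0}, {"fingers": 1, "tx": -0.046, "ty": -0.068, "tz": 0.236, "ax": -0.004, "ay": 0, "az": 0}]
[{"fingers": 1, "tx": -0.01, "ty": -0.014, "tz": 0.046, "ax": -0.001, "ay": 0, "az": 0}, {"fingers": 1, "tx": -0.019, "ty": -0.028, "tz": 0.093, "ax": -0.002, "ay": 0, "az": 0}, {"fingers": 1, "tx": -0.028, "ty": -0.042, "tz": 0.14, "ax": -0.003, "ay": 0, "az": 0}, {"fingers": 1, "tx": -0.028, "ty": -0.042, "tz": 0.14, "ax": -0.003, "ay": 0, "az": 0}, {"fingers": 1, "tx": -0.028, "ty": -0.042, "tz": 0.14, "ax": -0.003, "ay": 0, "az": 0}]
```

Emit:
play_rows([
  {"fingers":1,"tx":-0.008,"ty":-0.001,"tz":0,"ax":0,"ay":0,"az":0},
  {"fingers":1,"tx":-0.015,"ty":-0.002,"tz":-0.001,"ax":0,"ay":0,"az":0},
  {"fingers":1,"tx":-0.066,"ty":-0.002,"tz":-0.001,"ax":0,"ay":0,"az":0},
  {"fingers":1,"tx":-0.116,"ty":-0.002,"tz":-0.001,"ax":0,"ay":0,"az":0},
  {"fingers":1,"tx":-0.167,"ty":-0.002,"tz":-0.001,"ax":0,"ay":0,"az":0},
])

```text
time_s: 10.97
tcp_pos: [0.4861, -0.1783, 0.1915]
ee_rot: [[-0.001, -0.971, -0.237], [-0.0, -0.237, 0.971], [-1.0, 0.001, 0.0]]
wrist_force: [1.3, 0.1, -1.4]
gripper_width: 0.477
```

Emit:
play_rows([
  {"fingers":1,"tx":-0.009,"ty":-0.013,"tz":0.048,"ax":-0.001,"ay":0,"az":0},
  {"fingers":1,"tx":-0.019,"ty":-0.026,"tz":0.095,"ax":-0.002,"ay":0,"az":0},
  {"fingers":1,"tx":-0.028,"ty":-0.039,"tz":0.142,"ax":-0.003,"ay":0,"az":0},
  {"fingers":1,"tx":-0.037,"ty":-0.052,"tz":0.19,"ax":-0.003,"ay":0,"az":0},
  {"fingers":1,"tx":-0.046,"ty":-0.065,"tz":0.237,"ax":-0.004,"ay":0,"az":0},
])

```text
time_s: 11.38
tcp_pos: [0.4914, 0.0076, 0.2256]
ee_rot: [[0.001, -0.968, -0.249], [0.001, -0.249, 0.968], [-1.0, -0.001, 0.0]]
wrist_force: [1.8, 0.9, 0.1]
gripper_width: 0.471
```

Emit:
play_rows([
  {"fingers":1,"tx":-0.01,"ty":-0.013,"tz":0.047,"ax":-0.001,"ay":0,"az":0},
  {"fingers":1,"tx":-0.019,"ty":-0.027,"tz":0.094,"ax":-0.002,"ay":0,"az":0},
  {"fingers":1,"tx":-0.028,"ty":-0.04,"tz":0.141,"ax":-0.003,"ay":0,"az":0},
  {"fingers":1,"tx":-0.037,"ty":-0.054,"tz":0.188,"ax":-0.003,"ay":0,"az":0},
  {"fingers":1,"tx":-0.046,"ty":-0.068,"tz":0.236,"ax":-0.004,"ay":0,"az":0},
])

```text
time_s: 11.8
tcp_pos: [0.4965, 0.1919, 0.2601]
ee_rot: [[0.001, -0.965, -0.262], [0.001, -0.262, 0.965], [-1.0, -0.001, 0.0]]
wrist_force: [0.6, -1.7, -0.1]
gripper_width: 0.474
```

Emit:
play_rows([
  {"fingers":1,"tx":-0.01,"ty":-0.014,"tz":0.046,"ax":-0.001,"ay":0,"az":0},
  {"fingers":1,"tx":-0.019,"ty":-0.028,"tz":0.093,"ax":-0.002,"ay":0,"az":0},
  {"fingers":1,"tx":-0.028,"ty":-0.042,"tz":0.14,"ax":-0.003,"ay":0,"az":0},
  {"fingers":1,"tx":-0.028,"ty":-0.042,"tz":0.14,"ax":-0.003,"ay":0,"az":0},
  {"fingers":1,"tx":-0.028,"ty":-0.042,"tz":0.14,"ax":-0.003,"ay":0,"az":0},
])

```text
time_s: 12.22
tcp_pos: [0.4996, 0.3016, 0.2801]
ee_rot: [[0.0, -0.962, -0.273], [0.0, -0.273, 0.962], [-1.0, -0.0, 0.0]]
wrist_force: [-0.5, 0.1, -0.9]
gripper_width: 0.475
```

```bash
python3 - <<'E'
from h import *
to([.5,.3,.28],OY)
p=cam("wrist"); im=p["image"][:,:,::-1].copy()
print(pads(p,[np.array(PAD[c]) for c in("blue","red","yellow")]))
d=spotter.silhouettes("green_owl_mid",p); print([(q["score"],onplane(p,[q["uv"]],.06)[0]) for q in d[:1]])
k=1.5625; im=cv2.resize(im,(800,600),interpolation=cv2.INTER_CUBIC)
for c in PAD:
    circ(im,p,PAD[c],.016,.028,(255,255,255),(-.5,-.5),k)
    if c=="green": circ(im,p,PAD[c],.025,.024,(0,255,255),(-.5,-.5),k); circ(im,p,PAD[c],.0735,.021,(255,0,255),(-.5,-.5),k)
cv2.imwrite("pics/w2.png",im); np.save("w2.npy",p,allow_pickle=True)
E
```

```text
t 12.22 tcp [0.4996 0.3016 0.2801] F [-0.5  0.1 -0.9] w 0.475
rows: t [ 0.0002  0.0001 -0.0022]  a [0.0013 0.0001 0.0001]
[(np.float64(473.4), np.float64(316.3), 1134, 1212), (np.float64(493.0), np.float64(243.0), 1177, 1375), (np.float64(516.9), np.float64(161.3), 1480, 1576)]
[]
```

View pics/w2.png

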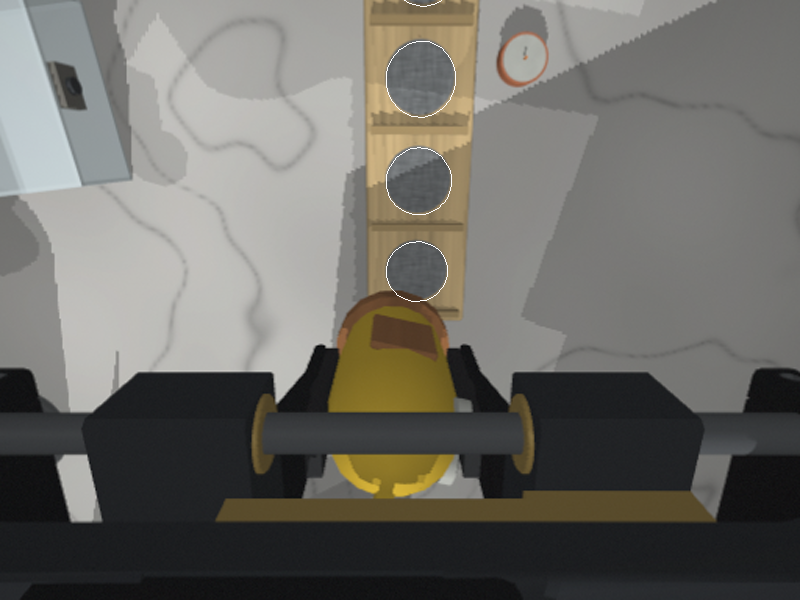

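```bash
python3 - <<'E'
from h import *
p=np.load("w2.npy",allow_pickle=True).item()
im=p["image"]; hsv=cv2.cvtColor(im,cv2.COLOR_RGB2HSV)
W=np.eye(4);W[:3,:3]=p["Rw"];W[:3,3]=p["tw"];T=np.linalg.inv(np.linalg.inv(p["mount"])@np.linalg.inv(np.eye(4)))@W  # world->tool
tcp=np.array([.4996,.3016,.2801]); a=np.radians(OY); tz=np.array([np.cos(a),np.sin(a),0]); ty=np.array([-np.sin(a),np.cos(a),0])
th=np.linspace(0,2*np.pi,180)
for off in(-4,-2,0,2,4):
    row=[]
    for z in(-.0011-.0425,-.0011-.0335):
        c=tcp+tz*off/1000+[0,0,z]
        u=proj(p,c+.024*(np.cos(th)[:,None]*tz+np.sin(th)[:,None]*ty)); row+=[u[:,1].min(),u[:,0].min(),u[:,0].max()]
    print(off,np.round((np.array(row)+.5)*1.5625,1))
big=cv2.resize(im[170:260,200:300,::-1],(800,600) if 0 else (660,594),interpolation=cv2.INTER_CUBIC)
for off,col in((0,(255,255,255)),(3,(255,0,255)),(-3,(255,255,0))):
  c=tcp+tz*off/1000+[0,0,-.0011-.0425]
  u=proj(p,c+.024*(np.cos(th)[:,None]*tz+np.sin(th)[:,None]*ty)); cv2.polylines(big,[((u-[199.5,169.5])*6.6).round().astype(np.int32)],True,col,1)
cv2.imwrite("pics/w3.png",big)
E
```

```text
-4 [284.1 338.9 448.9 290.3 336.5 451.4]
-2 [288.7 339.1 448.7 295.1 336.7 451.2]
0 [293.2 339.2 448.5 299.8 336.8 451. ]
2 [297.7 339.3 448.3 304.5 337.  450.8]
4 [302.1 339.5 448.1 309.1 337.1 450.6]
```

View pics/w3.png

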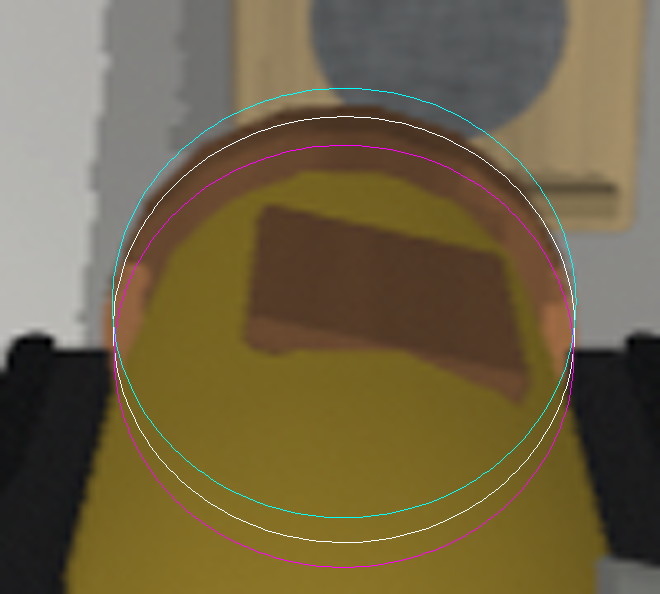

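```bash
python3 - <<'E'
from h import *
x,y=.5150,.1658
plan([(x,y,.14,OY,5,1),(x,y,.14,OY,1,1),(x,y,.07,OY,4,1),(x,y,.061,OY,3,1),(x,y,.0605,OY,2,1)])
E
```

```text
step mm 38.8 deg -0.02
step mm 0.0 deg 0.0
step mm 17.5 deg 0.0
step mm 3.0 deg 0.0
step mm 0.3 deg 0.0
[{"fingers": 1, "tx": 0.037, "ty": 0.006, "tz": -0.035, "ax": 0, "ay": 0, "az": 0}, {"fingers": 1, "tx": 0.075, "ty": 0.011, "tz": -0.071, "ax": 0, "ay": 0, "az": 0}, {"fingers": 1, "tx": 0.112, "ty": 0.017, "tz": -0.106, "ax": 0, "ay": 0, "az": 0}, {"fingers": 1, "tx": 0.149, "ty": 0.023, "tz": -0.142, "ax": 0, "ay": 0, "az": 0}, {"fingers": 1, "tx": 0.187, "ty": 0.028, "tz": -0.177, "ax": 0, "ay": 0, "az": 0}]
[{"fingers": 1, "tx": 0, "ty": 0, "tz": 0, "ax": 0, "ay": 0, "az": 0}, {"fingers": 1, "tx": 0.023, "ty": 0, "tz": 0, "ax": 0, "ay": 0, "az": 0}, {"fingers": 1, "tx": 0.046, "ty": 0, "tz": 0, "ax": 0, "ay": 0, "az": 0}, {"fingers": 1, "tx": 0.07, "ty": 0, "tz": 0, "ax": 0, "ay": 0, "az": 0}, {"fingers": 1, "tx": 0.093, "ty": 0, "tz": 0, "ax": 0, "ay": 0, "az": 0}]
[{"fingers": 1, "tx": 0.004, "ty": 0, "tz": 0, "ax": 0, "ay": 0, "az": 0}, {"fingers": 1, "tx": 0.008, "ty": 0, "tz": 0, "ax": 0, "ay": 0, "az": 0}, {"fingers": 1, "tx": 0.012, "ty": 0, "tz": 0, "ax": 0, "ay": 0, "az": 0}, {"fingers": 1, "tx": 0.012, "ty": 0, "tz": 0, "ax": 0, "ay": 0, "az": 0}, {"fingers": 1, "tx": 0.013, "ty": 0, "tz": 0, "ax": 0, "ay": 0, "az": 0}]
```

Emit:
play_rows([
  {"fingers":1,"tx":0.037,"ty":0.006,"tz":-0.035,"ax":0,"ay":0,"az":0},
  {"fingers":1,"tx":0.075,"ty":0.011,"tz":-0.071,"ax":0,"ay":0,"az":0},
  {"fingers":1,"tx":0.112,"ty":0.017,"tz":-0.106,"ax":0,"ay":0,"az":0},
  {"fingers":1,"tx":0.149,"ty":0.023,"tz":-0.142,"ax":0,"ay":0,"az":0},
  {"fingers":1,"tx":0.187,"ty":0.028,"tz":-0.177,"ax":0,"ay":0,"az":0},
])

```text
time_s: 12.73
tcp_pos: [0.5152, 0.1635, 0.1393]
ee_rot: [[0.001, -0.963, -0.269], [0.0, -0.269, 0.963], [-1.0, -0.001, 0.0]]
wrist_force: [-0.0, -0.0, -1.5]
gripper_width: 0.473
```

Emit:
play_rows([
  {"fingers":1,"tx":0,"ty":0,"tz":0,"ax":0,"ay":0,"az":0},
  {"fingers":1,"tx":0.023,"ty":0,"tz":0,"ax":0,"ay":0,"az":0},
  {"fingers":1,"tx":0.046,"ty":0,"tz":0,"ax":0,"ay":0,"az":0},
  {"fingers":1,"tx":0.07,"ty":0,"tz":0,"ax":0,"ay":0,"az":0},
  {"fingers":1,"tx":0.093,"ty":0,"tz":0,"ax":0,"ay":0,"az":0},
])

```text
time_s: 13.15
tcp_pos: [0.5157, 0.1649, 0.0699]
ee_rot: [[0.001, -0.963, -0.269], [0.0, -0.269, 0.963], [-1.0, -0.001, 0.0]]
wrist_force: [-0.5, -0.1, -1.6]
gripper_width: 0.469
```

Emit:
play_rows([
  {"fingers":1,"tx":0.004,"ty":0,"tz":0,"ax":0,"ay":0,"az":0},
  {"fingers":1,"tx":0.008,"ty":0,"tz":0,"ax":0,"ay":0,"az":0},
  {"fingers":1,"tx":0.012,"ty":0,"tz":0,"ax":0,"ay":0,"az":0},
  {"fingers":1,"tx":0.012,"ty":0,"tz":0,"ax":0,"ay":0,"az":0},
  {"fingers":1,"tx":0.012,"ty":0,"tz":0,"ax":0,"ay":0,"az":0},
])

```text
time_s: 13.57
tcp_pos: [0.5161, 0.1664, 0.0619]
ee_rot: [[0.001, -0.963, -0.271], [0.001, -0.271, 0.963], [-1.0, -0.002, 0.0]]
wrist_force: [-0.1, -0.7, -0.3]
gripper_width: 0.471
```

Emit:
play_rows([
  {"fingers":1,"tx":0,"ty":0,"tz":0,"ax":0,"ay":0,"az":0},
  {"fingers":1,"tx":0,"ty":0,"tz":0,"ax":0,"ay":0,"az":0},
])

```text
time_s: 13.73
tcp_pos: [0.5159, 0.1665, 0.0616]
ee_rot: [[0.001, -0.963, -0.271], [0.001, -0.271, 0.963], [-1.0, -0.001, 0.0]]
wrist_force: [0.8, 0.3, -1.5]
gripper_width: 0.476
```

```bash
python3 - <<'E'
from h import *
to([.5150,.1658,.0596],OY)
E
```

```text
t 13.73 tcp [0.5159 0.1665 0.0616] F [ 0.8  0.3 -1.5] w 0.476
rows: t [ 0.0027  0.0014 -0.0005]  a [0.0005 0.0001 0.0004]
```

Emit:
play_rows([
  {"fingers":1,"tx":0.0005,"ty":0.001,"tz":0,"ax":0,"ay":0,"az":0},
  {"fingers":1,"tx":0.001,"ty":0.001,"tz":-0.001,"ax":0,"ay":0,"az":0},
  {"fingers":1,"tx":0.0015,"ty":0.001,"tz":-0.001,"ax":0,"ay":0,"az":0},
  {"fingers":1,"tx":0.002,"ty":0.001,"tz":-0.001,"ax":0,"ay":0,"az":0},
  {"fingers":1,"tx":0.002,"ty":0.001,"tz":-0.001,"ax":0,"ay":0,"az":0},
])

```text
time_s: 14.15
tcp_pos: [0.5151, 0.1653, 0.0596]
ee_rot: [[-0.0, -0.963, -0.271], [-0.0, -0.271, 0.963], [-1.0, 0.0, -0.0]]
wrist_force: [-0.4, -0.4, 1.8]
gripper_width: 0.471
```

Emit:
play_rows([
  {"fingers":1,"tx":0.0005,"ty":0,"tz":0,"ax":0,"ay":0,"az":0},
  {"fingers":1,"tx":0.0005,"ty":0,"tz":0,"ax":0,"ay":0,"az":0},
])

```text
time_s: 14.32
tcp_pos: [0.5151, 0.1652, 0.0596]
ee_rot: [[0.0, -0.963, -0.271], [-0.0, -0.271, 0.963], [-1.0, 0.0, -0.0]]
wrist_force: [-1.5, -0.4, 5.2]
gripper_width: 0.473
```

Emit:
play_rows([
  {"fingers":-1,"tx":0,"ty":0,"tz":0,"ax":0,"ay":0,"az":0},
  {"fingers":-1,"tx":0,"ty":0,"tz":0,"ax":0,"ay":0,"az":0},
  {"fingers":-1,"tx":0,"ty":0,"tz":0,"ax":0,"ay":0,"az":0},
  {"fingers":-1,"tx":0,"ty":0,"tz":0,"ax":0,"ay":0,"az":0},
  {"fingers":-1,"tx":0,"ty":0,"tz":0,"ax":0,"ay":0,"az":0},
])

```text
time_s: 14.73
tcp_pos: [0.5151, 0.1653, 0.0588]
ee_rot: [[-0.0, -0.963, -0.271], [-0.0, -0.271, 0.963], [-1.0, 0.0, -0.0]]
wrist_force: [-0.1, 0.1, 0.7]
gripper_width: 0.769
```

Emit:
play_rows([
  {"fingers":-1,"tx":0,"ty":0,"tz":0,"ax":0,"ay":0,"az":0},
  {"fingers":-1,"tx":-0.03,"ty":0,"tz":0,"ax":0,"ay":0,"az":0},
  {"fingers":-1,"tx":-0.06,"ty":0,"tz":0,"ax":0,"ay":0,"az":0},
  {"fingers":-1,"tx":-0.1,"ty":0,"tz":0,"ax":0,"ay":0,"az":0},
  {"fingers":-1,"tx":-0.13,"ty":0,"tz":0,"ax":0,"ay":0,"az":0},
])

```text
time_s: 15.15
tcp_pos: [0.5155, 0.1654, 0.1584]
ee_rot: [[0.001, -0.963, -0.271], [0.0, -0.271, 0.963], [-1.0, -0.001, 0.0]]
wrist_force: [0.6, 0.3, -0.3]
gripper_width: 0.988
```

```bash
python3 - <<'E'
from h import *
x,y=COA['red']
z=.066
plan([(x,y,.157,WY,11,-1),(x,y,z,WY,5,-1),(x,y,z,WY,2,-1),(x,y,z,WY,7,1)])
E
```

```text
step mm 38.3 deg -0.18
step mm 18.2 deg 0.0
step mm 0.0 deg 0.0
step mm 0.0 deg 0.0
[{"fingers": -1, "tx": 0, "ty": 0.015, "tz": -0.049, "ax": 0.001, "ay": 0, "az": 0}, {"fingers": -1, "tx": 0, "ty": 0.03, "tz": -0.098, "ax": 0.002, "ay": 0, "az": 0}, {"fingers": -1, "tx": 0, "ty": 0.045, "tz": -0.146, "ax": 0.003, "ay": 0, "az": 0}, {"fingers": -1, "tx": 0.001, "ty": 0.06, "tz": -0.195, "ax": 0.004, "ay": 0, "az": 0}, {"fingers": -1, "tx": 0.001, "ty": 0.075, "tz": -0.244, "ax": 0.005, "ay": 0, "az": 0}]
[{"fingers": -1, "tx": 0, "ty": 0.015, "tz": -0.049, "ax": 0.001, "ay": 0, "az": 0}, {"fingers": -1, "tx": 0, "ty": 0.029, "tz": -0.098, "ax": 0.002, "ay": 0, "az": 0}, {"fingers": -1, "tx": 0, "ty": 0.043, "tz": -0.147, "ax": 0.003, "ay": 0, "az": 0}, {"fingers": -1, "tx": 0, "ty": 0.057, "tz": -0.196, "ax": 0.004, "ay": 0, "az": 0}, {"fingers": -1, "tx": 0.001, "ty": 0.072, "tz": -0.245, "ax": 0.005, "ay": 0, "az": 0}]
[{"fingers": -1, "tx": 0, "ty": 0.013, "tz": -0.049, "ax": 0.001, "ay": 0, "az": 0}, {"fingers": -1, "tx": 0.024, "ty": 0.013, "tz": -0.049, "ax": 0.001, "ay": 0, "
[... 297 characters left out ...]
.024, "ty": 0, "tz": 0, "ax": 0, "ay": 0, "az": 0}, {"fingers": -1, "tx": 0.024, "ty": 0, "tz": 0, "ax": 0, "ay": 0, "az": 0}, {"fingers": -1, "tx": 0.024, "ty": 0, "tz": 0, "ax": 0, "ay": 0, "az": 0}, {"fingers": 1, "tx": 0.024, "ty": 0, "tz": 0, "ax": 0, "ay": 0, "az": 0}, {"fingers": 1, "tx": 0.024, "ty": 0, "tz": 0, "ax": 0, "ay": 0, "az": 0}]
[{"fingers": 1, "tx": 0, "ty": 0, "tz": 0, "ax": 0, "ay": 0, "az": 0}, {"fingers": 1, "tx": 0, "ty": 0, "tz": 0, "ax": 0, "ay": 0, "az": 0}, {"fingers": 1, "tx": 0, "ty": 0, "tz": 0, "ax": 0, "ay": 0, "az": 0}, {"fingers": 1, "tx": 0, "ty": 0, "tz": 0, "ax": 0, "ay": 0, "az": 0}, {"fingers": 1, "tx": 0, "ty": 0, "tz": 0, "ax": 0, "ay": 0, "az": 0}]
```

Emit:
play_rows([
  {"fingers":-1,"tx":0,"ty":0.015,"tz":-0.049,"ax":0.001,"ay":0,"az":0},
  {"fingers":-1,"tx":0,"ty":0.03,"tz":-0.098,"ax":0.002,"ay":0,"az":0},
  {"fingers":-1,"tx":0,"ty":0.045,"tz":-0.146,"ax":0.003,"ay":0,"az":0},
  {"fingers":-1,"tx":0.001,"ty":0.06,"tz":-0.195,"ax":0.004,"ay":0,"az":0},
  {"fingers":-1,"tx":0.001,"ty":0.075,"tz":-0.244,"ax":0.005,"ay":0,"az":0},
])

```text
time_s: 15.57
tcp_pos: [0.51, -0.0276, 0.1559]
ee_rot: [[0.0, -0.967, -0.256], [0.0, -0.256, 0.967], [-1.0, -0.0, 0.0]]
wrist_force: [1.3, -0.2, 0.7]
gripper_width: 0.999
```

Emit:
play_rows([
  {"fingers":-1,"tx":0,"ty":0.015,"tz":-0.049,"ax":0.001,"ay":0,"az":0},
  {"fingers":-1,"tx":0,"ty":0.029,"tz":-0.098,"ax":0.002,"ay":0,"az":0},
  {"fingers":-1,"tx":0,"ty":0.043,"tz":-0.147,"ax":0.003,"ay":0,"az":0},
  {"fingers":-1,"tx":0,"ty":0.057,"tz":-0.196,"ax":0.004,"ay":0,"az":0},
  {"fingers":-1,"tx":0.001,"ty":0.072,"tz":-0.245,"ax":0.005,"ay":0,"az":0},
])

```text
time_s: 15.98
tcp_pos: [0.505, -0.2194, 0.1553]
ee_rot: [[0.001, -0.971, -0.24], [-0.0, -0.24, 0.971], [-1.0, -0.001, -0.0]]
wrist_force: [1.2, -0.1, -0.1]
gripper_width: 0.997
```

Emit:
play_rows([
  {"fingers":-1,"tx":0,"ty":0.013,"tz":-0.049,"ax":0.001,"ay":0,"az":0},
  {"fingers":-1,"tx":0.024,"ty":0.013,"tz":-0.049,"ax":0.001,"ay":0,"az":0},
  {"fingers":-1,"tx":0.048,"ty":0.013,"tz":-0.049,"ax":0.001,"ay":0,"az":0},
  {"fingers":-1,"tx":0.072,"ty":0.013,"tz":-0.049,"ax":0.001,"ay":0,"az":0},
  {"fingers":-1,"tx":0.097,"ty":0.013,"tz":-0.049,"ax":0.001,"ay":0,"az":0},
])

```text
time_s: 16.4
tcp_pos: [0.5044, -0.2561, 0.0816]
ee_rot: [[0.001, -0.972, -0.236], [-0.0, -0.236, 0.972], [-1.0, -0.0, -0.0]]
wrist_force: [0.3, 0.5, -0.1]
gripper_width: 1.002
```

Emit:
play_rows([
  {"fingers":-1,"tx":0.024,"ty":0,"tz":0,"ax":0,"ay":0,"az":0},
  {"fingers":-1,"tx":0.024,"ty":0,"tz":0,"ax":0,"ay":0,"az":0},
  {"fingers":-1,"tx":0.024,"ty":0,"tz":0,"ax":0,"ay":0,"az":0},
])

```text
time_s: 16.65
tcp_pos: [0.504, -0.2555, 0.0636]
ee_rot: [[-0.002, -0.971, -0.237], [0.0, -0.237, 0.971], [-1.0, 0.002, 0.001]]
wrist_force: [-0.6, 0.3, 0.2]
gripper_width: 1.002
```

```bash
python3 - <<'E'
from h import *
to([*COA['red'],.066],WY)
E
```

```text
t 16.65 tcp [ 0.504  -0.2555  0.0636] F [-0.6  0.3  0.2] w 1.002
rows: t [-0.0032 -0.0012 -0.0006]  a [-0.      0.0003 -0.0007]
```

Emit:
play_rows([
  {"fingers":1,"tx":-0.001,"ty":0,"tz":0,"ax":0,"ay":0,"az":0},
  {"fingers":1,"tx":-0.001,"ty":0,"tz":0,"ax":0,"ay":0,"az":0},
  {"fingers":1,"tx":-0.001,"ty":0,"tz":0,"ax":0,"ay":0,"az":0},
  {"fingers":1,"tx":-0.001,"ty":0,"tz":0,"ax":0,"ay":0,"az":0},
  {"fingers":1,"tx":-0.001,"ty":0,"tz":0,"ax":0,"ay":0,"az":0},
])

```text
time_s: 17.07
tcp_pos: [0.5049, -0.2556, 0.0658]
ee_rot: [[0.001, -0.971, -0.237], [-0.0, -0.237, 0.971], [-1.0, -0.001, -0.001]]
wrist_force: [-0.7, 0.2, 0.7]
gripper_width: 0.708
```

Emit:
play_rows([
  {"fingers":1,"tx":0,"ty":0,"tz":0,"ax":0,"ay":0,"az":0},
  {"fingers":1,"tx":0,"ty":0,"tz":0,"ax":0,"ay":0,"az":0},
  {"fingers":1,"tx":0,"ty":0,"tz":0,"ax":0,"ay":0,"az":0},
  {"fingers":1,"tx":0,"ty":0,"tz":0,"ax":0,"ay":0,"az":0},
  {"fingers":1,"tx":0,"ty":0,"tz":0,"ax":0,"ay":0,"az":0},
])

```text
time_s: 17.48
tcp_pos: [0.5049, -0.2556, 0.0653]
ee_rot: [[0.001, -0.971, -0.237], [-0.0, -0.237, 0.971], [-1.0, -0.001, -0.0]]
wrist_force: [0.7, -0.9, 0.7]
gripper_width: 0.469
```

```bash
python3 - <<'E'
from h import *
x,y=COA['red']
to([x,y,.066],WY)
x,y,z=r.sense()["tcp_pos"]
plan([(x,y,z+.01,WY,2,1),(x,y,.19,WY,3,1),(.50,.265,.29,OY,14,1),(.50,.265,.29,OY,1,1)])
E
```

```text
t 17.48 tcp [ 0.5049 -0.2556  0.0653] F [ 0.7 -0.9  0.7] w 0.469
rows: t [-0.0009 -0.0001 -0.0002]  a [-0.0001 -0.0001  0.0002]
step mm 5.0 deg 0.0
step mm 38.2 deg 0.0
step mm 37.9 deg 0.14
step mm 0.0 deg 0.0
[{"fingers": 1, "tx": -0.007, "ty": 0, "tz": 0, "ax": 0, "ay": 0, "az": 0}, {"fingers": 1, "tx": -0.013, "ty": 0, "tz": 0, "ax": 0, "ay": 0, "az": 0}, {"fingers": 1, "tx": -0.064, "ty": 0, "tz": 0, "ax": 0, "ay": 0, "az": 0}, {"fingers": 1, "tx": -0.115, "ty": 0, "tz": 0, "ax": 0, "ay": 0, "az": 0}, {"fingers": 1, "tx": -0.166, "ty": 0, "tz": 0, "ax": 0, "ay": 0, "az": 0}]
[{"fingers": 1, "tx": -0.01, "ty": -0.011, "tz": 0.048, "ax": -0.001, "ay": 0, "az": 0}, {"fingers": 1, "tx": -0.019, "ty": -0.023, "tz": 0.096, "ax": -0.002, "ay": 0, "az": 0}, {"fingers": 1, "tx": -0.029, "ty": -0.034, "tz": 0.145, "ax": -0.002, "ay": 0, "az": 0}, {"fingers": 1, "tx": -0.038, "ty": -0.045, "tz": 0.193, "ax": -0.003, "ay": 0, "az": 0}, {"fingers": 1, "tx": -0.048, "ty": -0.057, "tz": 0.241, "ax": -0.004, "ay": 0, "az": 0}]
[{"fingers": 1, "tx": -0.009, "ty": -0.012, "tz": 0.048, "ax": -0.001, "ay": 0, "az": 0}, {"fingers": 1, "tx": -0.019, "ty": -0.024, "tz": 0.097, "ax": -0.001, "ay": 0, "az": 0}, {"fingers": 1, "tx": -0.029, "ty": -0.035, "tz": 0.145, "ax": -0.002, "ay": 0, "az": 0}, {"fingers": 1, "tx": -0.038, "ty": -0.047, "tz": 0.193, "ax": -0.003, "ay": 0, "az": 0}, {"fingers": 1, "tx": -0.048, "ty": -0.059, "tz": 0.241, "ax": -0.004, "ay": 0, "az": 0}]
[{"fingers": 1, "tx": -0.009, "ty": -0.013, "tz": 0.048, "ax": 0, "ay": 0, "az": 0}, {"fingers": 1, "tx": -0.019, "ty": -0.025, "tz": 0.096, "ax": -0.001, "ay": 0, "az": 0}, {"fingers": 1, "tx": -0.028, "ty": -0.038, "tz": 0.144, "ax": -0.002, "ay": 0, "az": 0}, {"fingers": 1, "tx": -0.038, "ty": -0.05, "tz": 0.192, "ax": -0.003, "ay": 0, "az": 0}, {"fingers": 1, "tx": -0.038, "ty": -0.05, "tz": 0.192, "ax": -0.003, "ay": 0, "az": 0}]
```

Emit:
play_rows([
  {"fingers":1,"tx":-0.007,"ty":0,"tz":0,"ax":0,"ay":0,"az":0},
  {"fingers":1,"tx":-0.013,"ty":0,"tz":0,"ax":0,"ay":0,"az":0},
  {"fingers":1,"tx":-0.064,"ty":0,"tz":0,"ax":0,"ay":0,"az":0},
  {"fingers":1,"tx":-0.115,"ty":0,"tz":0,"ax":0,"ay":0,"az":0},
  {"fingers":1,"tx":-0.166,"ty":0,"tz":0,"ax":0,"ay":0,"az":0},
])

```text
time_s: 17.9
tcp_pos: [0.5038, -0.2555, 0.1909]
ee_rot: [[-0.002, -0.971, -0.237], [0.0, -0.237, 0.971], [-1.0, 0.002, 0.001]]
wrist_force: [1.4, -0.6, 0.1]
gripper_width: 0.473
```

Emit:
play_rows([
  {"fingers":1,"tx":-0.01,"ty":-0.011,"tz":0.048,"ax":-0.001,"ay":0,"az":0},
  {"fingers":1,"tx":-0.019,"ty":-0.023,"tz":0.096,"ax":-0.002,"ay":0,"az":0},
  {"fingers":1,"tx":-0.029,"ty":-0.034,"tz":0.145,"ax":-0.002,"ay":0,"az":0},
  {"fingers":1,"tx":-0.038,"ty":-0.045,"tz":0.193,"ax":-0.003,"ay":0,"az":0},
  {"fingers":1,"tx":-0.048,"ty":-0.057,"tz":0.241,"ax":-0.004,"ay":0,"az":0},
])

```text
time_s: 18.32
tcp_pos: [0.5023, -0.0684, 0.2263]
ee_rot: [[-0.0, -0.969, -0.249], [0.0, -0.249, 0.969], [-1.0, 0.0, 0.0]]
wrist_force: [0.2, 0.6, -1.4]
gripper_width: 0.474
```

Emit:
play_rows([
  {"fingers":1,"tx":-0.009,"ty":-0.012,"tz":0.048,"ax":-0.001,"ay":0,"az":0},
  {"fingers":1,"tx":-0.019,"ty":-0.024,"tz":0.097,"ax":-0.001,"ay":0,"az":0},
  {"fingers":1,"tx":-0.029,"ty":-0.035,"tz":0.145,"ax":-0.002,"ay":0,"az":0},
  {"fingers":1,"tx":-0.038,"ty":-0.047,"tz":0.193,"ax":-0.003,"ay":0,"az":0},
  {"fingers":1,"tx":-0.048,"ty":-0.059,"tz":0.241,"ax":-0.004,"ay":0,"az":0},
])

```text
time_s: 18.73
tcp_pos: [0.5001, 0.1178, 0.2623]
ee_rot: [[-0.0, -0.965, -0.262], [0.0, -0.262, 0.965], [-1.0, -0.0, 0.0]]
wrist_force: [2.1, -0.6, -1.7]
gripper_width: 0.476
```

Emit:
play_rows([
  {"fingers":1,"tx":-0.009,"ty":-0.013,"tz":0.048,"ax":0,"ay":0,"az":0},
  {"fingers":1,"tx":-0.019,"ty":-0.025,"tz":0.096,"ax":-0.001,"ay":0,"az":0},
  {"fingers":1,"tx":-0.028,"ty":-0.038,"tz":0.144,"ax":-0.002,"ay":0,"az":0},
  {"fingers":1,"tx":-0.038,"ty":-0.05,"tz":0.192,"ax":-0.003,"ay":0,"az":0},
  {"fingers":1,"tx":-0.038,"ty":-0.05,"tz":0.192,"ax":-0.003,"ay":0,"az":0},
])

```text
time_s: 19.15
tcp_pos: [0.4999, 0.2706, 0.2913]
ee_rot: [[0.003, -0.961, -0.276], [0.003, -0.276, 0.961], [-1.0, -0.004, 0.002]]
wrist_force: [0.7, -0.5, 0.1]
gripper_width: 0.472
```

```bash
cat >> h.py <<'E'
def wlook(name,placed,grip=None):
    s=r.sense(); p=cam("wrist"); k=1.5625; o=(-.5,-.5)
    im=cv2.resize(p["image"][:,:,::-1],(800,600),interpolation=cv2.INTER_CUBIC)
    for c in PAD:
        circ(im,p,PAD[c],.016,.028,(255,255,255),o,k)
        if c in placed: circ(im,p,PAD[c],.016,.024,(0,255,255),o,k); circ(im,p,PAD[c],.0735,.021,(255,0,255),o,k)
    if grip is not None: circ(im,p,np.array(s["tcp_pos"][:2]),s["tcp_pos"][2]-grip-.0425,.024,(255,255,255),o,k)
    cv2.imwrite(name,im); return p
E
python3 - <<'E'
from h import *
to([.5,.265,.29],OY)
p=wlook("pics/w4.png",["green","yellow"],.0018)
E
```

```text
t 19.15 tcp [0.4999 0.2706 0.2913] F [ 0.7 -0.5  0.1] w 0.472
rows: t [ 0.0017  0.0019 -0.0072]  a [0.0021 0.0006 0.0012]
```

View pics/w4.png

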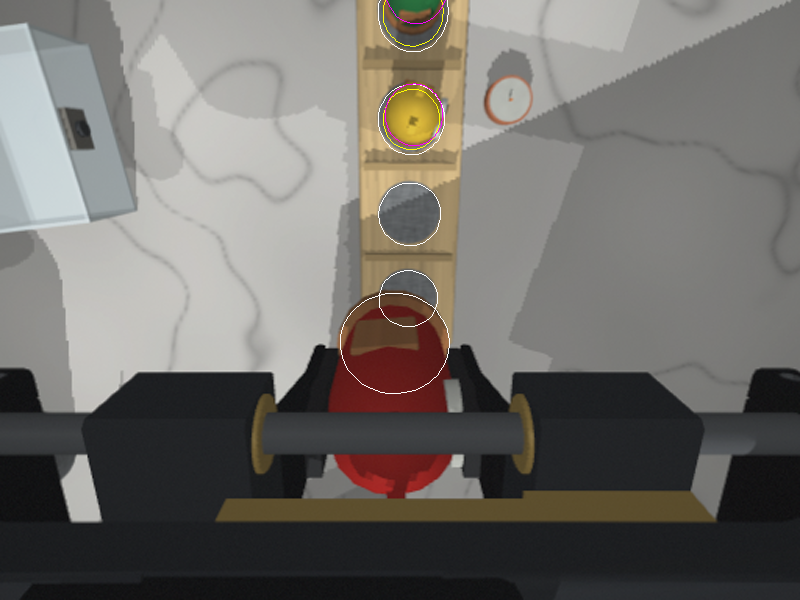

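```bash
python3 - <<'E'
from h import *
x,y=.4939,.2420
to([x,y,.0603],OY)
plan([(x,y,.14,OY,5,1),(x,y,.14,OY,1,1),(x,y,.07,OY,4,1),(x,y,.0615,OY,4,1),(x,y,.0615,OY,1,1)])
E
```

```text
t 19.2 tcp [0.4992 0.268  0.2905] F [-0.1 -0.9 -1.5] w 0.474
rows: t [ 0.3069  0.0166 -0.0315]  a [0.0017 0.0002 0.0003]
step mm 30.6 deg -0.06
step mm 0.0 deg 0.0
step mm 17.5 deg 0.0
step mm 2.1 deg 0.0
step mm 0.0 deg 0.0
[{"fingers": 1, "tx": 0.04, "ty": 0.003, "tz": -0.006, "ax": 0, "ay": 0, "az": 0}, {"fingers": 1, "tx": 0.08, "ty": 0.007, "tz": -0.013, "ax": 0.001, "ay": 0, "az": 0}, {"fingers": 1, "tx": 0.12, "ty": 0.01, "tz": -0.019, "ax": 0.001, "ay": 0, "az": 0}, {"fingers": 1, "tx": 0.16, "ty": 0.013, "tz": -0.025, "ax": 0.001, "ay": 0, "az": 0}, {"fingers": 1, "tx": 0.201, "ty": 0.017, "tz": -0.031, "ax": 0.002, "ay": 0, "az": 0}]
[{"fingers": 1, "tx": 0, "ty": 0, "tz": 0, "ax": 0, "ay": 0, "az": 0}, {"fingers": 1, "tx": 0.023, "ty": 0, "tz": 0, "ax": 0, "ay": 0, "az": 0}, {"fingers": 1, "tx": 0.046, "ty": 0, "tz": 0, "ax": 0, "ay": 0, "az": 0}, {"fingers": 1, "tx": 0.07, "ty": 0, "tz": -0.001, "ax": 0, "ay": 0, "az": 0}, {"fingers": 1, "tx": 0.093, "ty": 0, "tz": -0.001, "ax": 0, "ay": 0, "az": 0}]
[{"fingers": 1, "tx": 0.003, "ty": 0, "tz": 0, "ax": 0, "ay": 0, "az": 0}, {"fingers": 1, "tx": 0.006, "ty": 0, "tz": 0, "ax": 0, "ay": 0, "az": 0}, {"fingers": 1, "tx": 0.008, "ty": 0, "tz": 0, "ax": 0, "ay": 0, "az": 0}, {"fingers": 1, "tx": 0.011, "ty": 0, "tz": 0, "ax": 0, "ay": 0, "az": 0}, {"fingers": 1, "tx": 0.011, "ty": 0, "tz": 0, "ax": 0, "ay": 0, "az": 0}]
```

Emit:
play_rows([
  {"fingers":1,"tx":0.04,"ty":0.003,"tz":-0.006,"ax":0,"ay":0,"az":0},
  {"fingers":1,"tx":0.08,"ty":0.007,"tz":-0.013,"ax":0.001,"ay":0,"az":0},
  {"fingers":1,"tx":0.12,"ty":0.01,"tz":-0.019,"ax":0.001,"ay":0,"az":0},
  {"fingers":1,"tx":0.16,"ty":0.013,"tz":-0.025,"ax":0.001,"ay":0,"az":0},
  {"fingers":1,"tx":0.201,"ty":0.017,"tz":-0.031,"ax":0.002,"ay":0,"az":0},
])

```text
time_s: 19.62
tcp_pos: [0.4932, 0.2377, 0.1385]
ee_rot: [[0.0, -0.965, -0.264], [0.0, -0.264, 0.965], [-1.0, -0.0, 0.0]]
wrist_force: [0.2, 0.6, -0.7]
gripper_width: 0.476
```

Emit:
play_rows([
  {"fingers":1,"tx":0.02,"ty":0,"tz":0,"ax":0,"ay":0,"az":0},
  {"fingers":1,"tx":0.045,"ty":0,"tz":0,"ax":0,"ay":0,"az":0},
  {"fingers":1,"tx":0.07,"ty":0,"tz":0,"ax":0,"ay":0,"az":0},
  {"fingers":1,"tx":0.085,"ty":0,"tz":0,"ax":0,"ay":0,"az":0},
  {"fingers":1,"tx":0.09,"ty":0,"tz":0,"ax":0,"ay":0,"az":0},
])

```text
time_s: 20.03
tcp_pos: [0.4922, 0.2371, 0.0699]
ee_rot: [[-0.004, -0.965, -0.263], [-0.003, -0.263, 0.965], [-1.0, 0.005, -0.002]]
wrist_force: [-0.8, -0.1, 0.4]
gripper_width: 0.47
```

Emit:
play_rows([
  {"fingers":1,"tx":0,"ty":0,"tz":0,"ax":0,"ay":0,"az":0},
  {"fingers":1,"tx":0,"ty":0,"tz":0,"ax":0,"ay":0,"az":0},
  {"fingers":1,"tx":0,"ty":0,"tz":0,"ax":0,"ay":0,"az":0},
])

```text
time_s: 20.28
tcp_pos: [0.4941, 0.2393, 0.0729]
ee_rot: [[0.002, -0.964, -0.264], [0.001, -0.264, 0.964], [-1.0, -0.002, 0.001]]
wrist_force: [0.2, -0.6, -1.6]
gripper_width: 0.476
```

```bash
python3 - <<'E'
from h import *
to([.4939,.2420,.0603],OY)
E
```

```text
t 20.28 tcp [0.4941 0.2393 0.0729] F [ 0.2 -0.6 -1.6] w 0.476
rows: t [ 0.0169 -0.0006  0.0035]  a [-0.0016  0.0002  0.0006]
```

Emit:
play_rows([
  {"fingers":1,"tx":0.004,"ty":0,"tz":0.003,"ax":-0.002,"ay":0,"az":0},
  {"fingers":1,"tx":0.009,"ty":0,"tz":0.003,"ax":-0.002,"ay":0,"az":0},
  {"fingers":1,"tx":0.013,"ty":0,"tz":0.003,"ax":-0.002,"ay":0,"az":0},
  {"fingers":1,"tx":0.014,"ty":0,"tz":0.003,"ax":-0.002,"ay":0,"az":0},
  {"fingers":1,"tx":0.015,"ty":0,"tz":0.003,"ax":-0.002,"ay":0,"az":0},
])

```text
time_s: 20.7
tcp_pos: [0.4928, 0.2413, 0.0603]
ee_rot: [[-0.0, -0.963, -0.271], [-0.0, -0.271, 0.963], [-1.0, 0.001, -0.0]]
wrist_force: [-1.1, -0.4, 1.5]
gripper_width: 0.477
```

Emit:
play_rows([
  {"fingers":1,"tx":0,"ty":0,"tz":0,"ax":0,"ay":0,"az":0},
  {"fingers":1,"tx":0,"ty":0,"tz":0,"ax":0,"ay":0,"az":0},
])

```text
time_s: 20.87
tcp_pos: [0.493, 0.2414, 0.0606]
ee_rot: [[0.0, -0.963, -0.271], [0.0, -0.271, 0.963], [-1.0, -0.0, -0.0]]
wrist_force: [0.5, -0.2, -0.7]
gripper_width: 0.474
```

```bash
python3 - <<'E'
from h import *
to([.4939,.2420,.0603],OY)
E
```

```text
t 20.87 tcp [0.493  0.2414 0.0606] F [ 0.5 -0.2 -0.7] w 0.474
rows: t [ 0.0004 -0.0014  0.0004]  a [ 0.0004 -0.      0.    ]
```

Emit:
play_rows([
  {"fingers":1,"tx":0,"ty":-0.001,"tz":0,"ax":0,"ay":0,"az":0},
  {"fingers":1,"tx":0.0005,"ty":-0.001,"tz":0,"ax":0,"ay":0,"az":0},
  {"fingers":1,"tx":0.001,"ty":-0.001,"tz":0,"ax":0,"ay":0,"az":0},
  {"fingers":1,"tx":0.001,"ty":-0.001,"tz":0,"ax":0,"ay":0,"az":0},
  {"fingers":1,"tx":0.001,"ty":-0.001,"tz":0,"ax":0,"ay":0,"az":0},
])

```text
time_s: 21.28
tcp_pos: [0.4939, 0.2417, 0.0603]
ee_rot: [[0.001, -0.963, -0.271], [0.0, -0.271, 0.963], [-1.0, -0.001, 0.0]]
wrist_force: [-0.0, 0.3, 4.0]
gripper_width: 0.472
```

Emit:
play_rows([
  {"fingers":-1,"tx":0,"ty":0,"tz":0,"ax":0,"ay":0,"az":0},
  {"fingers":-1,"tx":0,"ty":0,"tz":0,"ax":0,"ay":0,"az":0},
  {"fingers":-1,"tx":0,"ty":0,"tz":0,"ax":0,"ay":0,"az":0},
  {"fingers":-1,"tx":0,"ty":0,"tz":0,"ax":0,"ay":0,"az":0},
  {"fingers":-1,"tx":0,"ty":0,"tz":0,"ax":0,"ay":0,"az":0},
])

```text
time_s: 21.7
tcp_pos: [0.4936, 0.2415, 0.0596]
ee_rot: [[-0.0, -0.963, -0.271], [-0.0, -0.271, 0.963], [-1.0, 0.0, -0.0]]
wrist_force: [-0.5, 0.5, 0.6]
gripper_width: 0.765
```

Emit:
play_rows([
  {"fingers":-1,"tx":0,"ty":0,"tz":0,"ax":0,"ay":0,"az":0},
  {"fingers":-1,"tx":-0.03,"ty":0,"tz":0,"ax":0,"ay":0,"az":0},
  {"fingers":-1,"tx":-0.07,"ty":0,"tz":0,"ax":0,"ay":0,"az":0},
  {"fingers":-1,"tx":-0.12,"ty":0,"tz":0,"ax":0,"ay":0,"az":0},
  {"fingers":-1,"tx":-0.17,"ty":0,"tz":0,"ax":0,"ay":0,"az":0},
])

```text
time_s: 22.12
tcp_pos: [0.4931, 0.2411, 0.1882]
ee_rot: [[-0.002, -0.963, -0.271], [-0.001, -0.271, 0.963], [-1.0, 0.002, -0.001]]
wrist_force: [0.9, 0.9, 0.2]
gripper_width: 0.995
```

Emit:
play_rows([
  {"fingers":-1,"tx":-0.05,"ty":0,"tz":0,"ax":0,"ay":0,"az":0},
  {"fingers":-1,"tx":-0.1,"ty":0,"tz":0,"ax":0,"ay":0,"az":0},
  {"fingers":-1,"tx":-0.12,"ty":0,"tz":0,"ax":0,"ay":0,"az":0},
  {"fingers":-1,"tx":-0.12,"ty":0,"tz":0,"ax":0,"ay":0,"az":0},
  {"fingers":-1,"tx":-0.12,"ty":0,"tz":0,"ax":0,"ay":0,"az":0},
])

```text
time_s: 22.53
tcp_pos: [0.4936, 0.2417, 0.278]
ee_rot: [[0.001, -0.963, -0.27], [0.002, -0.27, 0.963], [-1.0, -0.001, 0.001]]
wrist_force: [0.3, -0.7, -0.2]
gripper_width: 0.998
```

```bash
python3 - <<'E'
from h import *
to([.5,.25,.28],OY)
p=wlook("pics/w5.png",["green","yellow","red"])
E
```

```text
t 22.53 tcp [0.4936 0.2417 0.278 ] F [ 0.3 -0.7 -0.2] w 0.998
rows: t [-0.0026 -0.0113  0.0083]  a [0.0003 0.0005 0.0005]
```

View pics/w5.png

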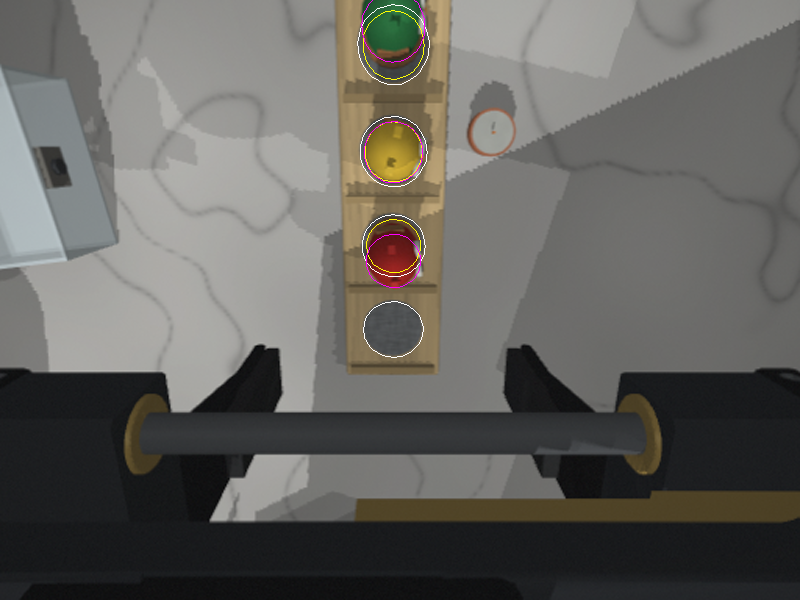

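Yellow and red sit centred. Green stands several mm towards the right end, so I'll look closer and regrasp it.

Emit:
play_rows([
  {"fingers":-1,"tx":0.01,"ty":0,"tz":-0.05,"ax":0,"ay":0,"az":0},
  {"fingers":-1,"tx":0.02,"ty":0,"tz":-0.09,"ax":0,"ay":0,"az":0},
  {"fingers":-1,"tx":0.03,"ty":0,"tz":-0.107,"ax":0,"ay":0,"az":0},
  {"fingers":-1,"tx":0.03,"ty":0,"tz":-0.107,"ax":0,"ay":0,"az":0},
  {"fingers":-1,"tx":0.03,"ty":0,"tz":-0.107,"ax":0,"ay":0,"az":0},
])

```text
time_s: 23.0
tcp_pos: [0.5149, 0.1636, 0.253]
ee_rot: [[-0.003, -0.963, -0.269], [-0.002, -0.269, 0.963], [-1.0, 0.003, -0.001]]
wrist_force: [1.2, 0.2, 1.0]
gripper_width: 1.001
```

```bash
python3 - <<'E'
from h import *
to([.5396,.080,.0605],OY)
p=cam("wrist"); np.save("w6.npy",p,allow_pickle=True)
q=np.array(PAD["green"]); k=6; u=proj(p,[[*q,.04]])[0].astype(int)-[50,50]; u=np.maximum(u,0)
im=cv2.resize(p["image"][u[1]:u[1]+100,u[0]:u[0]+100,::-1],None,fx=k,fy=k,interpolation=cv2.INTER_CUBIC)
o=u-.5; a=np.radians(OY); tz=np.array([np.cos(a),np.sin(a)])
circ(im,p,q,.016,.028,(255,255,255),o,k)
circ(im,p,q-.004*tz,.016,.024,(0,255,255),o,k); circ(im,p,q-.008*tz,.016,.024,(255,0,255),o,k)
cv2.imwrite("pics/w6.png",im)
E
```

```text
t 23.0 tcp [0.5149 0.1636 0.253 ] F [1.2 0.2 1. ] w 1.001
rows: t [ 0.2568 -0.0026 -0.1159]  a [-0.0001 -0.0003 -0.0011]
```

View pics/w6.png

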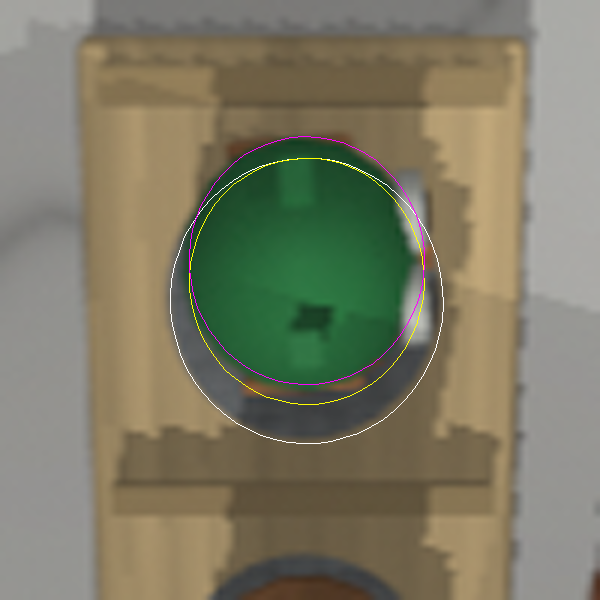

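```bash
python3 - <<'E'
from h import *
x,y=.5390,.0815
plan([(x,y,.15,OY,5,-1),(x,y,.063,OY,4,-1),(x,y,.061,OY,1,-1),(x,y,.061,OY,3,-1)])
E
```

```text
step mm 27.0 deg -0.01
step mm 21.8 deg 0.0
step mm 2.0 deg 0.0
step mm 0.0 deg 0.0
[{"fingers": -1, "tx": 0.028, "ty": 0, "tz": -0.023, "ax": 0, "ay": 0, "az": 0}, {"fingers": -1, "tx": 0.055, "ty": 0, "tz": -0.046, "ax": 0, "ay": 0, "az": 0}, {"fingers": -1, "tx": 0.083, "ty": -0.001, "tz": -0.069, "ax": 0, "ay": 0, "az": 0}, {"fingers": -1, "tx": 0.111, "ty": -0.001, "tz": -0.092, "ax": 0, "ay": 0, "az": 0}, {"fingers": -1, "tx": 0.138, "ty": -0.001, "tz": -0.115, "ax": 0, "ay": 0, "az": 0}]
[{"fingers": -1, "tx": 0.029, "ty": 0, "tz": 0, "ax": 0, "ay": 0, "az": 0}, {"fingers": -1, "tx": 0.058, "ty": 0, "tz": 0, "ax": 0, "ay": 0, "az": 0}, {"fingers": -1, "tx": 0.087, "ty": 0, "tz": 0, "ax": 0, "ay": 0, "az": 0}, {"fingers": -1, "tx": 0.116, "ty": 0, "tz": 0, "ax": 0, "ay": 0, "az": 0}, {"fingers": -1, "tx": 0.119, "ty": 0, "tz": 0, "ax": 0, "ay": 0, "az": 0}]
[{"fingers": -1, "tx": 0, "ty": 0, "tz": 0, "ax": 0, "ay": 0, "az": 0}, {"fingers": -1, "tx": 0, "ty": 0, "tz": 0, "ax": 0, "ay": 0, "az": 0}, {"fingers": -1, "tx": 0, "ty": 0, "tz": 0, "ax": 0, "ay": 0, "az": 0}]
```

Emit:
play_rows([
  {"fingers":-1,"tx":0.028,"ty":0,"tz":-0.023,"ax":0,"ay":0,"az":0},
  {"fingers":-1,"tx":0.055,"ty":0,"tz":-0.046,"ax":0,"ay":0,"az":0},
  {"fingers":-1,"tx":0.083,"ty":-0.001,"tz":-0.069,"ax":0,"ay":0,"az":0},
  {"fingers":-1,"tx":0.111,"ty":-0.001,"tz":-0.092,"ax":0,"ay":0,"az":0},
  {"fingers":-1,"tx":0.138,"ty":-0.001,"tz":-0.115,"ax":0,"ay":0,"az":0},
])

```text
time_s: 23.47
tcp_pos: [0.5398, 0.0822, 0.1505]
ee_rot: [[0.001, -0.962, -0.273], [0.0, -0.273, 0.962], [-1.0, -0.001, 0.0]]
wrist_force: [0.1, -0.1, -0.2]
gripper_width: 0.997
```

Emit:
play_rows([
  {"fingers":-1,"tx":0.025,"ty":0,"tz":0,"ax":0,"ay":0,"az":0},
  {"fingers":-1,"tx":0.055,"ty":0,"tz":0,"ax":0,"ay":0,"az":0},
  {"fingers":-1,"tx":0.085,"ty":0,"tz":0,"ax":0,"ay":0,"az":0},
  {"fingers":-1,"tx":0.107,"ty":0,"tz":0,"ax":0,"ay":0,"az":0},
  {"fingers":-1,"tx":0.118,"ty":0,"tz":0,"ax":0,"ay":0,"az":0},
])

```text
time_s: 23.88
tcp_pos: [0.5384, 0.0822, 0.0606]
ee_rot: [[-0.003, -0.962, -0.272], [-0.001, -0.272, 0.962], [-1.0, 0.004, -0.0]]
wrist_force: [0.1, -0.3, -0.0]
gripper_width: 1.002
```

Emit:
play_rows([
  {"fingers":-1,"tx":0,"ty":0,"tz":0,"ax":0,"ay":0,"az":0},
  {"fingers":-1,"tx":0,"ty":0,"tz":0,"ax":0,"ay":0,"az":0},
  {"fingers":-1,"tx":0,"ty":0,"tz":0,"ax":0,"ay":0,"az":0},
])

```text
time_s: 24.13
tcp_pos: [0.5404, 0.0823, 0.064]
ee_rot: [[0.002, -0.962, -0.272], [0.001, -0.272, 0.962], [-1.0, -0.003, 0.0]]
wrist_force: [-0.3, -0.3, 0.6]
gripper_width: 1.003
```

```bash
python3 - <<'E'
from h import *
to([.5390,.0815,.061],OY)
E
```

```text
t 24.13 tcp [0.5404 0.0823 0.064 ] F [-0.3 -0.3  0.6] w 1.003
rows: t [ 0.004   0.0022 -0.0006]  a [0.0007 0.     0.0008]
```

Emit:
play_rows([
  {"fingers":1,"tx":0.002,"ty":0.001,"tz":0,"ax":0,"ay":0,"az":0},
  {"fingers":1,"tx":0.002,"ty":0.001,"tz":0,"ax":0,"ay":0,"az":0},
  {"fingers":1,"tx":0.002,"ty":0.001,"tz":0,"ax":0,"ay":0,"az":0},
  {"fingers":1,"tx":0.002,"ty":0.001,"tz":0,"ax":0,"ay":0,"az":0},
  {"fingers":1,"tx":0.002,"ty":0.001,"tz":0,"ax":0,"ay":0,"az":0},
])

```text
time_s: 24.55
tcp_pos: [0.5389, 0.0813, 0.0616]
ee_rot: [[0.001, -0.963, -0.271], [0.0, -0.271, 0.963], [-1.0, -0.001, 0.0]]
wrist_force: [0.3, -0.2, -0.1]
gripper_width: 0.71
```

Emit:
play_rows([
  {"fingers":1,"tx":0,"ty":0,"tz":0,"ax":0,"ay":0,"az":0},
  {"fingers":1,"tx":0,"ty":0,"tz":0,"ax":0,"ay":0,"az":0},
  {"fingers":1,"tx":0,"ty":0,"tz":0,"ax":0,"ay":0,"az":0},
  {"fingers":1,"tx":0,"ty":0,"tz":0,"ax":0,"ay":0,"az":0},
  {"fingers":1,"tx":0,"ty":0,"tz":0,"ax":0,"ay":0,"az":0},
])

```text
time_s: 24.97
tcp_pos: [0.5388, 0.0813, 0.0613]
ee_rot: [[0.0, -0.963, -0.271], [0.0, -0.271, 0.963], [-1.0, -0.0, -0.0]]
wrist_force: [-0.0, -0.2, 0.2]
gripper_width: 0.477
```

```bash
python3 - <<'E'
from h import *
to([*PAD["green"],.061],OY)
E
```

```text
t 24.97 tcp [0.5388 0.0813 0.0613] F [-0.  -0.2  0.2] w 0.477
rows: t [ 0.0005 -0.0005  0.0088]  a [ 0.0004 -0.      0.0001]
```

Emit:
play_rows([
  {"fingers":1,"tx":0,"ty":0,"tz":0,"ax":0,"ay":0,"az":0},
  {"fingers":1,"tx":-0.005,"ty":0,"tz":0,"ax":0,"ay":0,"az":0},
  {"fingers":1,"tx":-0.007,"ty":0,"tz":0.003,"ax":0,"ay":0,"az":0},
  {"fingers":1,"tx":-0.007,"ty":0,"tz":0.007,"ax":0,"ay":0,"az":0},
  {"fingers":1,"tx":-0.007,"ty":0,"tz":0.009,"ax":0,"ay":0,"az":0},
])

```text
time_s: 25.38
tcp_pos: [0.5368, 0.0882, 0.0667]
ee_rot: [[0.0, -0.963, -0.271], [0.0, -0.271, 0.963], [-1.0, -0.0, 0.0]]
wrist_force: [0.3, -0.1, -1.5]
gripper_width: 0.474
```

Emit:
play_rows([
  {"fingers":1,"tx":0,"ty":0,"tz":0,"ax":0,"ay":0,"az":0},
  {"fingers":1,"tx":0.002,"ty":0,"tz":0,"ax":0,"ay":0,"az":0},
  {"fingers":1,"tx":0.004,"ty":0,"tz":0,"ax":0,"ay":0,"az":0},
  {"fingers":1,"tx":0.006,"ty":0,"tz":0,"ax":0,"ay":0,"az":0},
  {"fingers":1,"tx":0.006,"ty":0,"tz":0,"ax":0,"ay":0,"az":0},
])

```text
time_s: 25.8
tcp_pos: [0.5366, 0.0876, 0.0615]
ee_rot: [[-0.001, -0.963, -0.27], [-0.0, -0.27, 0.963], [-1.0, 0.001, -0.0]]
wrist_force: [-1.2, 0.2, -0.3]
gripper_width: 0.475
```

Emit:
play_rows([
  {"fingers":1,"tx":0,"ty":0,"tz":0,"ax":0,"ay":0,"az":0},
  {"fingers":1,"tx":0,"ty":0,"tz":0,"ax":0,"ay":0,"az":0},
  {"fingers":1,"tx":0,"ty":0,"tz":0,"ax":0,"ay":0,"az":0},
])

```text
time_s: 26.05
tcp_pos: [0.537, 0.0877, 0.0621]
ee_rot: [[0.0, -0.963, -0.271], [0.0, -0.271, 0.963], [-1.0, -0.0, -0.0]]
wrist_force: [0.3, 0.2, 0.2]
gripper_width: 0.475
```

```bash
python3 - <<'E'
from h import *
to([*PAD["green"],.0613],OY)
E
```

```text
t 26.05 tcp [0.537  0.0877 0.0621] F [0.3 0.2 0.2] w 0.475
rows: t [ 0.0011 -0.0006 -0.0001]  a [ 0.0004 -0.      0.    ]
```

Emit:
play_rows([
  {"fingers":1,"tx":0.0005,"ty":0,"tz":0,"ax":0,"ay":0,"az":0},
  {"fingers":1,"tx":0.001,"ty":0,"tz":0,"ax":0,"ay":0,"az":0},
  {"fingers":1,"tx":0.0015,"ty":0,"tz":0,"ax":0,"ay":0,"az":0},
  {"fingers":1,"tx":0.0015,"ty":0,"tz":0,"ax":0,"ay":0,"az":0},
  {"fingers":1,"tx":0.0015,"ty":0,"tz":0,"ax":0,"ay":0,"az":0},
])

```text
time_s: 26.47
tcp_pos: [0.537, 0.0878, 0.0613]
ee_rot: [[0.0, -0.963, -0.271], [0.0, -0.271, 0.963], [-1.0, -0.0, -0.0]]
wrist_force: [-1.5, 0.5, 3.2]
gripper_width: 0.477
```

Emit:
play_rows([
  {"fingers":-1,"tx":0,"ty":0,"tz":0,"ax":0,"ay":0,"az":0},
  {"fingers":-1,"tx":0,"ty":0,"tz":0,"ax":0,"ay":0,"az":0},
  {"fingers":-1,"tx":0,"ty":0,"tz":0,"ax":0,"ay":0,"az":0},
  {"fingers":-1,"tx":0,"ty":0,"tz":0,"ax":0,"ay":0,"az":0},
  {"fingers":-1,"tx":0,"ty":0,"tz":0,"ax":0,"ay":0,"az":0},
])

```text
time_s: 26.88
tcp_pos: [0.5369, 0.0878, 0.0608]
ee_rot: [[-0.0, -0.963, -0.271], [-0.0, -0.271, 0.963], [-1.0, 0.0, -0.0]]
wrist_force: [0.5, 0.4, -0.7]
gripper_width: 0.765
```

Emit:
play_rows([
  {"fingers":-1,"tx":0,"ty":0,"tz":0,"ax":0,"ay":0,"az":0},
  {"fingers":-1,"tx":-0.03,"ty":0,"tz":0,"ax":0,"ay":0,"az":0},
  {"fingers":-1,"tx":-0.06,"ty":0,"tz":0,"ax":0,"ay":0,"az":0},
  {"fingers":-1,"tx":-0.1,"ty":0,"tz":0,"ax":0,"ay":0,"az":0},
  {"fingers":-1,"tx":-0.13,"ty":0,"tz":0,"ax":0,"ay":0,"az":0},
])

```text
time_s: 27.3
tcp_pos: [0.5373, 0.0879, 0.1604]
ee_rot: [[0.001, -0.963, -0.271], [0.0, -0.271, 0.963], [-1.0, -0.001, -0.0]]
wrist_force: [-0.3, 0.7, 0.4]
gripper_width: 0.992
```

```bash
python3 - <<'E'
from h import *
x,y=COA['blue']
z=.066
plan([(x,y,.16,WY,11,-1),(x,y,.16,WY,1,-1),(x,y,.07,WY,4,-1),(x,y,z,WY,1,-1),(x,y,z,WY,3,-1)])
E
```

```text
step mm 38.3 deg -0.18
step mm 0.0 deg 0.0
step mm 22.5 deg 0.0
step mm 4.0 deg 0.0
step mm 0.0 deg 0.0
[{"fingers": -1, "tx": 0, "ty": 0.015, "tz": -0.049, "ax": 0.001, "ay": 0, "az": 0}, {"fingers": -1, "tx": 0, "ty": 0.031, "tz": -0.097, "ax": 0.002, "ay": 0, "az": 0}, {"fingers": -1, "tx": 0, "ty": 0.046, "tz": -0.146, "ax": 0.003, "ay": 0, "az": 0}, {"fingers": -1, "tx": 0, "ty": 0.062, "tz": -0.195, "ax": 0.004, "ay": 0, "az": 0}, {"fingers": -1, "tx": 0, "ty": 0.077, "tz": -0.244, "ax": 0.005, "ay": 0, "az": 0}]
[{"fingers": -1, "tx": 0, "ty": 0.015, "tz": -0.049, "ax": 0.001, "ay": 0, "az": 0}, {"fingers": -1, "tx": 0, "ty": 0.029, "tz": -0.098, "ax": 0.002, "ay": 0, "az": 0}, {"fingers": -1, "tx": 0, "ty": 0.044, "tz": -0.146, "ax": 0.003, "ay": 0, "az": 0}, {"fingers": -1, "tx": 0, "ty": 0.059, "tz": -0.195, "ax": 0.004, "ay": 0, "az": 0}, {"fingers": -1, "tx": 0, "ty": 0.073, "tz": -0.244, "ax": 0.005, "ay": 0, "az": 0}]
[{"fingers": -1, "tx": 0, "ty": 0.014, "tz": -0.05, "ax": 0.001, "ay": 0, "az": 0}, {"fingers": -1, "tx": 0, "ty": 0.014, "tz": -0.05, "ax": 0.001, "ay": 0, "az": 0}, {"fingers": -1, "tx": 0.03, "ty": 0.014, "tz": -0.05, "ax": 0.001, "ay": 0, "az": 0}, {"fingers": -1, "tx": 0.06, "ty": 0.014, "tz": -0.05, "ax": 0.001, "ay": 0, "az": 0}, {"fingers": -1, "tx": 0.09, "ty": 0.014, "tz": -0.05, "ax": 0.001, "ay": 0, "az": 0}]
[{"fingers": -1, "tx": 0.03, "ty": 0, "tz": 0, "ax": 0, "ay": 0, "az": 0}, {"fingers": -1, "tx": 0.036, "ty": 0, "tz": 0, "ax": 0, "ay": 0, "az": 0}, {"fingers": -1, "tx": 0.036, "ty": 0, "tz": 0, "ax": 0, "ay": 0, "az": 0}, {"fingers": -1, "tx": 0.036, "ty": 0, "tz": 0, "ax": 0, "ay": 0, "az": 0}, {"fingers": -1, "tx": 0.036, "ty": 0, "tz": 0, "ax": 0, "ay": 0, "az": 0}]
```

Emit:
play_rows([
  {"fingers":-1,"tx":0,"ty":0.015,"tz":-0.049,"ax":0.001,"ay":0,"az":0},
  {"fingers":-1,"tx":0,"ty":0.031,"tz":-0.097,"ax":0.002,"ay":0,"az":0},
  {"fingers":-1,"tx":0,"ty":0.046,"tz":-0.146,"ax":0.003,"ay":0,"az":0},
  {"fingers":-1,"tx":0,"ty":0.062,"tz":-0.195,"ax":0.004,"ay":0,"az":0},
  {"fingers":-1,"tx":0,"ty":0.077,"tz":-0.244,"ax":0.005,"ay":0,"az":0},
])

```text
time_s: 27.72
tcp_pos: [0.5304, -0.1056, 0.1586]
ee_rot: [[0.0, -0.967, -0.256], [0.0, -0.256, 0.967], [-1.0, -0.0, 0.0]]
wrist_force: [2.2, -0.4, -0.2]
gripper_width: 1.004
```

Emit:
play_rows([
  {"fingers":-1,"tx":0,"ty":0.015,"tz":-0.049,"ax":0.001,"ay":0,"az":0},
  {"fingers":-1,"tx":0,"ty":0.029,"tz":-0.098,"ax":0.002,"ay":0,"az":0},
  {"fingers":-1,"tx":0,"ty":0.044,"tz":-0.146,"ax":0.003,"ay":0,"az":0},
  {"fingers":-1,"tx":0,"ty":0.059,"tz":-0.195,"ax":0.004,"ay":0,"az":0},
  {"fingers":-1,"tx":0,"ty":0.073,"tz":-0.244,"ax":0.005,"ay":0,"az":0},
])

```text
time_s: 28.13
tcp_pos: [0.5241, -0.2968, 0.1584]
ee_rot: [[-0.0, -0.971, -0.24], [0.0, -0.24, 0.971], [-1.0, 0.0, 0.0]]
wrist_force: [1.6, 0.3, -0.1]
gripper_width: 0.997
```

Emit:
play_rows([
  {"fingers":-1,"tx":0,"ty":0.014,"tz":-0.05,"ax":0.001,"ay":0,"az":0},
  {"fingers":-1,"tx":0,"ty":0.014,"tz":-0.053,"ax":0.001,"ay":0,"az":0},
  {"fingers":-1,"tx":0.03,"ty":0.014,"tz":-0.054,"ax":0.001,"ay":0,"az":0},
  {"fingers":-1,"tx":0.06,"ty":0.014,"tz":-0.054,"ax":0.001,"ay":0,"az":0},
  {"fingers":-1,"tx":0.09,"ty":0.014,"tz":-0.054,"ax":0.001,"ay":0,"az":0},
])

```text
time_s: 28.55
tcp_pos: [0.5241, -0.337, 0.0903]
ee_rot: [[0.001, -0.972, -0.236], [-0.0, -0.236, 0.972], [-1.0, -0.001, -0.0]]
wrist_force: [0.5, -0.3, -0.0]
gripper_width: 1.001
```

Emit:
play_rows([
  {"fingers":-1,"tx":0.026,"ty":0,"tz":0,"ax":0,"ay":0,"az":0},
  {"fingers":-1,"tx":0.035,"ty":0,"tz":0,"ax":0,"ay":0,"az":0},
  {"fingers":-1,"tx":0.035,"ty":0,"tz":0,"ax":0,"ay":0,"az":0},
  {"fingers":-1,"tx":0.035,"ty":0,"tz":0,"ax":0,"ay":0,"az":0},
  {"fingers":-1,"tx":0.035,"ty":0,"tz":0,"ax":0,"ay":0,"az":0},
])

```text
time_s: 28.97
tcp_pos: [0.5253, -0.337, 0.0662]
ee_rot: [[0.003, -0.971, -0.238], [-0.001, -0.238, 0.971], [-1.0, -0.002, -0.002]]
wrist_force: [0.4, -0.1, 0.3]
gripper_width: 1.001
```

```bash
python3 - <<'E'
from h import *
to([.5248,-.3368,.066],WY)
E
```

```text
t 28.97 tcp [ 0.5253 -0.337   0.0662] F [ 0.4 -0.1  0.3] w 1.001
rows: t [0.0003 0.0006 0.0005]  a [ 0.0001 -0.0006  0.0007]
```

Emit:
play_rows([
  {"fingers":1,"tx":0,"ty":0,"tz":0,"ax":0,"ay":0,"az":0},
  {"fingers":1,"tx":0,"ty":0,"tz":0,"ax":0,"ay":0,"az":0},
  {"fingers":1,"tx":0,"ty":0,"tz":0,"ax":0,"ay":0,"az":0},
  {"fingers":1,"tx":0,"ty":0,"tz":0,"ax":0,"ay":0,"az":0},
  {"fingers":1,"tx":0,"ty":0,"tz":0,"ax":0,"ay":0,"az":0},
])

```text
time_s: 29.38
tcp_pos: [0.5243, -0.3368, 0.065]
ee_rot: [[0.001, -0.971, -0.237], [-0.0, -0.237, 0.971], [-1.0, -0.0, -0.0]]
wrist_force: [-0.4, -0.5, -0.2]
gripper_width: 0.705
```

Emit:
play_rows([
  {"fingers":1,"tx":0,"ty":0,"tz":0,"ax":0,"ay":0,"az":0},
  {"fingers":1,"tx":0,"ty":0,"tz":0,"ax":0,"ay":0,"az":0},
  {"fingers":1,"tx":0,"ty":0,"tz":0,"ax":0,"ay":0,"az":0},
  {"fingers":1,"tx":0,"ty":0,"tz":0,"ax":0,"ay":0,"az":0},
  {"fingers":1,"tx":0,"ty":0,"tz":0,"ax":0,"ay":0,"az":0},
])

```text
time_s: 29.8
tcp_pos: [0.5243, -0.3368, 0.0647]
ee_rot: [[0.0, -0.971, -0.237], [-0.0, -0.237, 0.971], [-1.0, -0.0, -0.0]]
wrist_force: [-0.3, 0.5, -0.2]
gripper_width: 0.472
```

```bash
python3 - <<'E'
from h import *
x,y,z=r.sense()["tcp_pos"]; to([x,y,z],WY)
plan([(x,y,z+.01,WY,2,1),(x,y,.19,WY,3,1),(.497,.262,.28,OY,16,1),(.497,.262,.28,OY,4,1)])
E
```

```text
t 29.8 tcp [ 0.5243 -0.3368  0.0647] F [-0.3  0.5 -0.2] w 0.472
rows: t [0. 0. 0.]  a [-0.0001 -0.      0.    ]
step mm 5.0 deg 0.01
step mm 38.4 deg 0.0
step mm 37.9 deg 0.12
step mm 0.0 deg 0.0
[{"fingers": 1, "tx": -0.007, "ty": 0, "tz": 0, "ax": 0, "ay": 0, "az": 0}, {"fingers": 1, "tx": -0.013, "ty": 0, "tz": 0, "ax": 0, "ay": 0, "az": 0}, {"fingers": 1, "tx": -0.065, "ty": 0, "tz": 0, "ax": 0, "ay": 0, "az": 0}, {"fingers": 1, "tx": -0.116, "ty": 0, "tz": 0, "ax": 0, "ay": 0, "az": 0}, {"fingers": 1, "tx": -0.167, "ty": 0, "tz": 0, "ax": 0, "ay": 0, "az": 0}]
[{"fingers": 1, "tx": -0.008, "ty": -0.01, "tz": 0.049, "ax": -0.001, "ay": 0, "az": 0}, {"fingers": 1, "tx": -0.015, "ty": -0.019, "tz": 0.098, "ax": -0.001, "ay": 0, "az": 0}, {"fingers": 1, "tx": -0.023, "ty": -0.029, "tz": 0.147, "ax": -0.002, "ay": 0, "az": 0}, {"fingers": 1, "tx": -0.03, "ty": -0.039, "tz": 0.196, "ax": -0.003, "ay": 0, "az": 0}, {"fingers": 1, "tx": -0.038, "ty": -0.048, "tz": 0.245, "ax": -0.003, "ay": 0, "az": 0}]
[{"fingers": 1, "tx": -0.007, "ty": -0.01, "tz": 0.049, "ax": -0.001, "ay": 0, "az":
[... 542 characters left out ...]
 1, "tx": -0.023, "ty": -0.032, "tz": 0.146, "ax": -0.002, "ay": 0, "az": 0}, {"fingers": 1, "tx": -0.03, "ty": -0.042, "tz": 0.195, "ax": -0.002, "ay": 0, "az": 0}, {"fingers": 1, "tx": -0.038, "ty": -0.053, "tz": 0.244, "ax": -0.003, "ay": 0, "az": 0}]
[{"fingers": 1, "tx": -0.007, "ty": -0.011, "tz": 0.048, "ax": -0.001, "ay": 0, "az": 0}, {"fingers": 1, "tx": -0.007, "ty": -0.011, "tz": 0.048, "ax": -0.001, "ay": 0, "az": 0}, {"fingers": 1, "tx": -0.007, "ty": -0.011, "tz": 0.048, "ax": -0.001, "ay": 0, "az": 0}, {"fingers": 1, "tx": -0.007, "ty": -0.011, "tz": 0.048, "ax": -0.001, "ay": 0, "az": 0}, {"fingers": 1, "tx": -0.007, "ty": -0.011, "tz": 0.048, "ax": -0.001, "ay": 0, "az": 0}]
```

Emit:
play_rows([
  {"fingers":1,"tx":-0.007,"ty":0,"tz":0,"ax":0,"ay":0,"az":0},
  {"fingers":1,"tx":-0.013,"ty":0,"tz":0,"ax":0,"ay":0,"az":0},
  {"fingers":1,"tx":-0.065,"ty":0,"tz":0,"ax":0,"ay":0,"az":0},
  {"fingers":1,"tx":-0.116,"ty":0,"tz":0,"ax":0,"ay":0,"az":0},
  {"fingers":1,"tx":-0.167,"ty":0,"tz":0,"ax":0,"ay":0,"az":0},
])

```text
time_s: 30.22
tcp_pos: [0.5237, -0.3367, 0.1914]
ee_rot: [[-0.001, -0.971, -0.237], [0.0, -0.237, 0.971], [-1.0, 0.001, 0.001]]
wrist_force: [-0.0, -0.3, -0.5]
gripper_width: 0.472
```

Emit:
play_rows([
  {"fingers":1,"tx":-0.008,"ty":-0.01,"tz":0.049,"ax":-0.001,"ay":0,"az":0},
  {"fingers":1,"tx":-0.015,"ty":-0.019,"tz":0.098,"ax":-0.001,"ay":0,"az":0},
  {"fingers":1,"tx":-0.023,"ty":-0.029,"tz":0.147,"ax":-0.002,"ay":0,"az":0},
  {"fingers":1,"tx":-0.03,"ty":-0.039,"tz":0.196,"ax":-0.003,"ay":0,"az":0},
  {"fingers":1,"tx":-0.038,"ty":-0.048,"tz":0.245,"ax":-0.003,"ay":0,"az":0},
])

```text
time_s: 30.63
tcp_pos: [0.515, -0.1482, 0.2192]
ee_rot: [[0.001, -0.969, -0.246], [0.0, -0.246, 0.969], [-1.0, -0.001, -0.0]]
wrist_force: [0.9, 0.1, -1.1]
gripper_width: 0.474
```

Emit:
play_rows([
  {"fingers":1,"tx":-0.007,"ty":-0.01,"tz":0.049,"ax":-0.001,"ay":0,"az":0},
  {"fingers":1,"tx":-0.015,"ty":-0.02,"tz":0.098,"ax":-0.002,"ay":0,"az":0},
  {"fingers":1,"tx":-0.022,"ty":-0.03,"tz":0.147,"ax":-0.002,"ay":0,"az":0},
  {"fingers":1,"tx":-0.03,"ty":-0.041,"tz":0.196,"ax":-0.003,"ay":0,"az":0},
  {"fingers":1,"tx":-0.037,"ty":-0.051,"tz":0.245,"ax":-0.004,"ay":0,"az":0},
])

```text
time_s: 31.05
tcp_pos: [0.5069, 0.0395, 0.2473]
ee_rot: [[0.001, -0.966, -0.259], [0.0, -0.259, 0.966], [-1.0, -0.001, 0.0]]
wrist_force: [0.3, 0.7, -1.4]
gripper_width: 0.475
```

Emit:
play_rows([
  {"fingers":1,"tx":-0.008,"ty":-0.01,"tz":0.048,"ax":0,"ay":0,"az":0},
  {"fingers":1,"tx":-0.015,"ty":-0.021,"tz":0.097,"ax":-0.001,"ay":0,"az":0},
  {"fingers":1,"tx":-0.023,"ty":-0.032,"tz":0.146,"ax":-0.002,"ay":0,"az":0},
  {"fingers":1,"tx":-0.03,"ty":-0.042,"tz":0.195,"ax":-0.002,"ay":0,"az":0},
  {"fingers":1,"tx":-0.038,"ty":-0.053,"tz":0.244,"ax":-0.003,"ay":0,"az":0},
])

```text
time_s: 31.47
tcp_pos: [0.4976, 0.2265, 0.2756]
ee_rot: [[0.0, -0.963, -0.268], [0.001, -0.268, 0.963], [-1.0, -0.0, 0.0]]
wrist_force: [1.6, 0.1, -0.6]
gripper_width: 0.473
```

Emit:
play_rows([
  {"fingers":1,"tx":-0.007,"ty":-0.011,"tz":0.048,"ax":-0.001,"ay":0,"az":0},
  {"fingers":1,"tx":-0.007,"ty":-0.011,"tz":0.048,"ax":-0.001,"ay":0,"az":0},
  {"fingers":1,"tx":-0.007,"ty":-0.011,"tz":0.048,"ax":-0.001,"ay":0,"az":0},
  {"fingers":1,"tx":-0.007,"ty":-0.011,"tz":0.048,"ax":-0.001,"ay":0,"az":0},
  {"fingers":1,"tx":-0.007,"ty":-0.011,"tz":0.048,"ax":-0.001,"ay":0,"az":0},
])

```text
time_s: 31.88
tcp_pos: [0.4966, 0.2606, 0.2799]
ee_rot: [[-0.001, -0.963, -0.27], [-0.0, -0.27, 0.963], [-1.0, 0.001, -0.0]]
wrist_force: [-0.3, -1.1, -0.7]
gripper_width: 0.474
```

```bash
python3 - <<'E'
from h import *
to([.497,.262,.28],OY)
p=wlook("pics/w7.png",["green","yellow","red"],.0012)
E
```

```text
t 31.88 tcp [0.4966 0.2606 0.2799] F [-0.3 -1.1 -0.7] w 0.474
rows: t [-0.0001 -0.0011  0.0016]  a [ 0.0001 -0.0001 -0.0002]
```

View pics/w7.png

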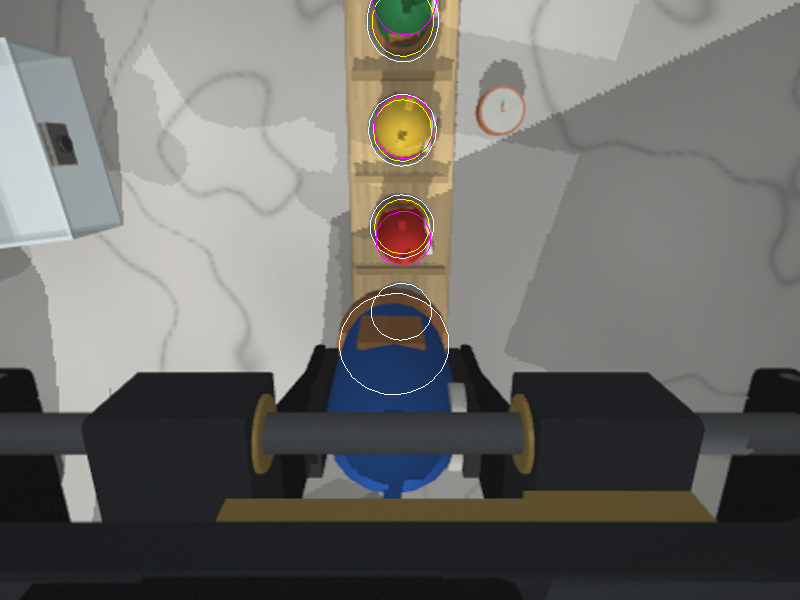

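```bash
python3 - <<'E'
from h import *
x,y=.4722,.3204
plan([(x,y,.14,OY,5,1),(x,y,.08,OY,4,1),(x,y,.072,OY,1,1),(x,y,.072,OY,3,1)])
E
```

```text
step mm 30.8 deg 0.0
step mm 15.0 deg 0.0
step mm 8.0 deg 0.0
step mm 0.0 deg 0.0
[{"fingers": 1, "tx": 0.037, "ty": 0.002, "tz": 0.017, "ax": 0, "ay": 0, "az": 0}, {"fingers": 1, "tx": 0.075, "ty": 0.004, "tz": 0.034, "ax": 0, "ay": 0, "az": 0}, {"fingers": 1, "tx": 0.112, "ty": 0.006, "tz": 0.051, "ax": 0, "ay": 0, "az": 0}, {"fingers": 1, "tx": 0.149, "ty": 0.008, "tz": 0.069, "ax": 0, "ay": 0, "az": 0}, {"fingers": 1, "tx": 0.187, "ty": 0.01, "tz": 0.086, "ax": 0, "ay": 0, "az": 0}]
[{"fingers": 1, "tx": 0.02, "ty": 0, "tz": 0, "ax": 0, "ay": 0, "az": 0}, {"fingers": 1, "tx": 0.04, "ty": 0, "tz": 0, "ax": 0, "ay": 0, "az": 0}, {"fingers": 1, "tx": 0.06, "ty": 0, "tz": 0, "ax": 0, "ay": 0, "az": 0}, {"fingers": 1, "tx": 0.08, "ty": 0, "tz": 0, "ax": 0, "ay": 0, "az": 0}, {"fingers": 1, "tx": 0.09, "ty": 0, "tz": 0, "ax": 0, "ay": 0, "az": 0}]
[{"fingers": 1, "tx": 0, "ty": 0, "tz": 0, "ax": 0, "ay": 0, "az": 0}, {"fingers": 1, "tx": 0, "ty": 0, "tz": 0, "ax": 0, "ay": 0, "az": 0}, {"fingers": 1, "tx": 0, "ty": 0, "tz": 0, "ax": 0, "ay": 0, "az": 0}]
```

Emit:
play_rows([
  {"fingers":1,"tx":0.037,"ty":0.002,"tz":0.017,"ax":0,"ay":0,"az":0},
  {"fingers":1,"tx":0.075,"ty":0.004,"tz":0.034,"ax":0,"ay":0,"az":0},
  {"fingers":1,"tx":0.112,"ty":0.006,"tz":0.051,"ax":0,"ay":0,"az":0},
  {"fingers":1,"tx":0.149,"ty":0.008,"tz":0.069,"ax":0,"ay":0,"az":0},
  {"fingers":1,"tx":0.187,"ty":0.01,"tz":0.086,"ax":0,"ay":0,"az":0},
])

```text
time_s: 32.35
tcp_pos: [0.4723, 0.321, 0.1391]
ee_rot: [[0.001, -0.963, -0.269], [0.001, -0.269, 0.963], [-1.0, -0.001, 0.0]]
wrist_force: [0.5, -0.2, -1.0]
gripper_width: 0.475
```

Emit:
play_rows([
  {"fingers":1,"tx":0.02,"ty":0,"tz":0,"ax":0,"ay":0,"az":0},
  {"fingers":1,"tx":0.04,"ty":0,"tz":0,"ax":0,"ay":0,"az":0},
  {"fingers":1,"tx":0.06,"ty":0,"tz":0,"ax":0,"ay":0,"az":0},
  {"fingers":1,"tx":0.08,"ty":0,"tz":0,"ax":0,"ay":0,"az":0},
  {"fingers":1,"tx":0.09,"ty":0,"tz":0,"ax":0,"ay":0,"az":0},
])

```text
time_s: 32.77
tcp_pos: [0.4717, 0.3199, 0.0705]
ee_rot: [[-0.002, -0.963, -0.269], [-0.002, -0.269, 0.963], [-1.0, 0.003, -0.002]]
wrist_force: [-0.5, 0.8, -1.2]
gripper_width: 0.473
```

Emit:
play_rows([
  {"fingers":1,"tx":0,"ty":0,"tz":0,"ax":0,"ay":0,"az":0},
  {"fingers":1,"tx":0,"ty":0,"tz":0,"ax":0,"ay":0,"az":0},
  {"fingers":1,"tx":0,"ty":0,"tz":0,"ax":0,"ay":0,"az":0},
])

```text
time_s: 33.02
tcp_pos: [0.4729, 0.3219, 0.0733]
ee_rot: [[0.001, -0.963, -0.27], [0.001, -0.27, 0.963], [-1.0, -0.002, 0.001]]
wrist_force: [-0.3, 0.7, -0.8]
gripper_width: 0.477
```

```bash
python3 - <<'E'
from h import *
to([.4722,.3204,.0597],OY)
E
```

```text
t 33.02 tcp [0.4729 0.3219 0.0733] F [-0.3  0.7 -0.8] w 0.477
rows: t [ 0.0181  0.0014 -0.0017]  a [0.0003 0.0003 0.0006]
```

Emit:
play_rows([
  {"fingers":1,"tx":0.004,"ty":0.001,"tz":-0.001,"ax":0,"ay":0,"az":0},
  {"fingers":1,"tx":0.009,"ty":0.001,"tz":-0.001,"ax":0,"ay":0,"az":0},
  {"fingers":1,"tx":0.013,"ty":0.001,"tz":-0.001,"ax":0,"ay":0,"az":0},
  {"fingers":1,"tx":0.015,"ty":0.001,"tz":-0.001,"ax":0,"ay":0,"az":0},
  {"fingers":1,"tx":0.016,"ty":0.001,"tz":-0.001,"ax":0,"ay":0,"az":0},
])

```text
time_s: 33.43
tcp_pos: [0.4714, 0.3208, 0.0599]
ee_rot: [[-0.0, -0.963, -0.271], [-0.0, -0.271, 0.963], [-1.0, 0.0, -0.0]]
wrist_force: [-0.2, -0.0, -0.8]
gripper_width: 0.475
```

Emit:
play_rows([
  {"fingers":1,"tx":0,"ty":0,"tz":0,"ax":0,"ay":0,"az":0},
  {"fingers":1,"tx":0,"ty":0,"tz":0,"ax":0,"ay":0,"az":0},
  {"fingers":1,"tx":0,"ty":0,"tz":0,"ax":0,"ay":0,"az":0},
])

```text
time_s: 33.68
tcp_pos: [0.4717, 0.321, 0.0603]
ee_rot: [[0.0, -0.963, -0.271], [0.0, -0.271, 0.963], [-1.0, -0.0, 0.0]]
wrist_force: [-0.1, -0.4, -0.9]
gripper_width: 0.475
```

```bash
python3 - <<'E'
from h import *
to([.4722,.3204,.0597],OY)
E
```

```text
t 33.68 tcp [0.4717 0.321  0.0603] F [-0.1 -0.4 -0.9] w 0.475
rows: t [ 0.0008 -0.0005 -0.0009]  a [0.0004 0.     0.0001]
```

Emit:
play_rows([
  {"fingers":1,"tx":0.0005,"ty":-0.0005,"tz":-0.0005,"ax":0,"ay":0,"az":0},
  {"fingers":1,"tx":0.001,"ty":-0.0005,"tz":-0.0005,"ax":0,"ay":0,"az":0},
  {"fingers":1,"tx":0.0013,"ty":-0.0005,"tz":-0.0005,"ax":0,"ay":0,"az":0},
  {"fingers":1,"tx":0.0013,"ty":-0.0005,"tz":-0.0005,"ax":0,"ay":0,"az":0},
  {"fingers":1,"tx":0.0013,"ty":-0.0005,"tz":-0.0005,"ax":0,"ay":0,"az":0},
])

```text
time_s: 34.1
tcp_pos: [0.4722, 0.3207, 0.0596]
ee_rot: [[0.0, -0.963, -0.271], [0.0, -0.271, 0.963], [-1.0, -0.0, 0.0]]
wrist_force: [-1.9, -0.4, 3.3]
gripper_width: 0.474
```

Emit:
play_rows([
  {"fingers":-1,"tx":0,"ty":0,"tz":0,"ax":0,"ay":0,"az":0},
  {"fingers":-1,"tx":0,"ty":0,"tz":0,"ax":0,"ay":0,"az":0},
  {"fingers":-1,"tx":0,"ty":0,"tz":0,"ax":0,"ay":0,"az":0},
  {"fingers":-1,"tx":0,"ty":0,"tz":0,"ax":0,"ay":0,"az":0},
  {"fingers":-1,"tx":0,"ty":0,"tz":0,"ax":0,"ay":0,"az":0},
])

```text
time_s: 34.52
tcp_pos: [0.472, 0.3206, 0.059]
ee_rot: [[-0.0, -0.963, -0.271], [-0.0, -0.271, 0.963], [-1.0, 0.0, -0.0]]
wrist_force: [0.2, 0.9, 0.1]
gripper_width: 0.769
```

Emit:
play_rows([
  {"fingers":-1,"tx":0,"ty":0,"tz":0,"ax":0,"ay":0,"az":0},
  {"fingers":-1,"tx":-0.03,"ty":0,"tz":0,"ax":0,"ay":0,"az":0},
  {"fingers":-1,"tx":-0.07,"ty":0,"tz":0,"ax":0,"ay":0,"az":0},
  {"fingers":-1,"tx":-0.12,"ty":0,"tz":0,"ax":0,"ay":0,"az":0},
  {"fingers":-1,"tx":-0.17,"ty":0,"tz":0,"ax":0,"ay":0,"az":0},
])

```text
time_s: 34.93
tcp_pos: [0.4716, 0.3201, 0.1875]
ee_rot: [[-0.001, -0.963, -0.271], [-0.002, -0.271, 0.963], [-1.0, 0.002, -0.001]]
wrist_force: [-0.2, 1.0, 0.4]
gripper_width: 0.99
```

Emit:
play_rows([
  {"fingers":-1,"tx":-0.05,"ty":0,"tz":0,"ax":0,"ay":0,"az":0},
  {"fingers":-1,"tx":-0.1,"ty":0,"tz":0,"ax":0,"ay":0,"az":0},
  {"fingers":-1,"tx":-0.14,"ty":0,"tz":0,"ax":0,"ay":0,"az":0},
  {"fingers":-1,"tx":-0.14,"ty":0,"tz":0,"ax":0,"ay":0,"az":0},
  {"fingers":-1,"tx":-0.14,"ty":0,"tz":0,"ax":0,"ay":0,"az":0},
])

```text
time_s: 35.35
tcp_pos: [0.4724, 0.3211, 0.2939]
ee_rot: [[0.003, -0.963, -0.271], [0.004, -0.271, 0.963], [-1.0, -0.004, 0.003]]
wrist_force: [1.1, 0.6, -0.7]
gripper_width: 0.998
```

Emit:
play_rows([
  {"fingers":-1,"tx":0,"ty":0,"tz":-0.01,"ax":0,"ay":0,"az":0},
  {"fingers":-1,"tx":0,"ty":0,"tz":-0.04,"ax":0,"ay":0,"az":0},
  {"fingers":-1,"tx":0,"ty":0,"tz":-0.06,"ax":0,"ay":0,"az":0},
  {"fingers":-1,"tx":0,"ty":0,"tz":-0.06,"ax":0,"ay":0,"az":0},
  {"fingers":-1,"tx":0,"ty":0,"tz":-0.06,"ax":0,"ay":0,"az":0},
])

```text
time_s: 35.77
tcp_pos: [0.4843, 0.276, 0.2906]
ee_rot: [[-0.002, -0.963, -0.269], [-0.001, -0.269, 0.963], [-1.0, 0.002, -0.001]]
wrist_force: [0.1, 0.1, -0.0]
gripper_width: 0.999
```

```bash
python3 - <<'E'
from h import *
to([.497,.262,.28],OY)
p=wlook("pics/w8.png",list(PAD))
E
```

```text
t 35.77 tcp [0.4843 0.276  0.2906] F [ 0.1  0.1 -0. ] w 0.999
rows: t [ 0.0142 -0.0114 -0.0225]  a [-0.0002 -0.0003 -0.0006]
```

View pics/w8.png

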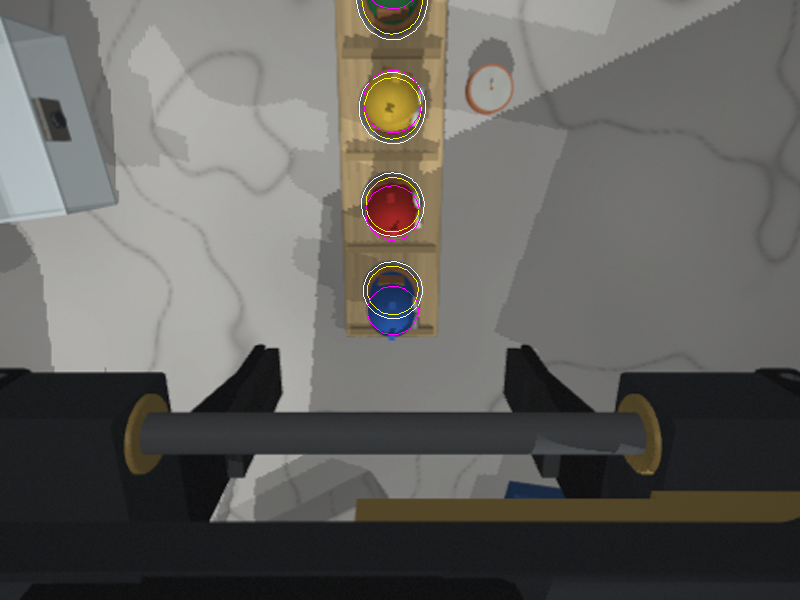

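Emit:
play_rows([
  {"fingers":-1,"tx":0,"ty":0,"tz":-0.05,"ax":0,"ay":0,"az":0},
  {"fingers":-1,"tx":0,"ty":0,"tz":-0.09,"ax":0,"ay":0,"az":0},
  {"fingers":-1,"tx":0,"ty":0,"tz":-0.1,"ax":0,"ay":0,"az":0},
  {"fingers":-1,"tx":0,"ty":0,"tz":-0.1,"ax":0,"ay":0,"az":0},
  {"fingers":-1,"tx":0,"ty":0,"tz":-0.1,"ax":0,"ay":0,"az":0},
])

```text
time_s: 36.23
tcp_pos: [0.5046, 0.2054, 0.2915]
ee_rot: [[-0.0, -0.963, -0.27], [0.0, -0.27, 0.963], [-1.0, 0.0, 0.0]]
wrist_force: [-0.5, -0.1, -0.5]
gripper_width: 1.001
```

Emit:
play_rows([
  {"fingers":-1,"tx":0,"ty":0,"tz":0,"ax":0,"ay":0,"az":0},
  {"fingers":-1,"tx":0,"ty":0,"tz":0,"ax":0,"ay":0,"az":0},
  {"fingers":-1,"tx":0,"ty":0,"tz":0,"ax":0,"ay":0,"az":0},
])

```text
time_s: 36.48
tcp_pos: [0.5043, 0.2061, 0.2916]
ee_rot: [[-0.0, -0.962, -0.272], [0.0, -0.272, 0.962], [-1.0, 0.0, 0.0]]
wrist_force: [-1.1, 0.2, 0.5]
gripper_width: 1.002
```

```bash
python3 - <<'E'
from h import *
p=wlook("pics/t.png",["green","yellow","red"])
im=cv2.imread("pics/t.png"); s=viewer.capture("scene")["image"][120:230,200:350,::-1]
a=cv2.resize(im[0:330,300:500],(363,600),interpolation=cv2.INTER_CUBIC); b=cv2.resize(s,(430,315),interpolation=cv2.INTER_CUBIC)
b=np.vstack([b,np.zeros((285,430,3),np.uint8)])
cv2.imwrite("pics/w9.png",np.hstack([a,b]))
E
```

```text
(no output)
```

View pics/w9.png

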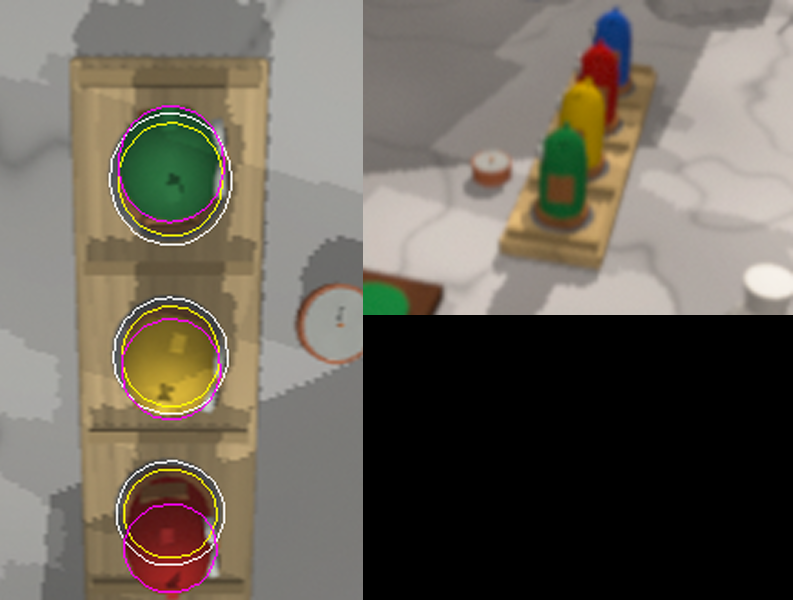

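The four owls stand upright, with blue, red, yellow, green from left to right as seen from the robot. Green, yellow and red fit the drawn pad outlines to within about 2 mm. The arm is clear, so I'll hand in.

```bash
python3 -c "
from h import *
print(job.finish_job(), r.sense()['time_s'])"
```

```text
the job is handed in; nothing more can be done
the job is handed in; nothing more can be done
```

I moved all four owls to the oak ledge in reverse order. From the robot's left to right they were green, yellow, red, blue, and they now stand blue, red, yellow, green, one on each pad. I handed the job in at about 36.5 s on the robot's clock, of the 115 s allowed.

- **Final checks:** The last wrist and scene pictures show all four owls upright. Each is within about 1–2 mm of its pad centre, judged by eye from outlines drawn on the pictures. The open gripper was well clear, at about z = 0.29 m.
- **Contact force:** The wrist force read 3–5 N just before each release.
- **Green owl:** Its first placing was about 6.5 mm off along the row. I gripped it again, lifted it a few millimetres, moved it over and set it down a second time; it then looked centred.
- **Disagreement:** The top camera had put green only about 3 mm off at that first placing. I went by the closer wrist view.

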